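Ready the bench engraver for a row of round padlocks

ROBOT

A 6-joint arm with a two-finger parallel gripper is mounted at the origin on the work surface. World frame = base frame: x ahead of the robot, y to its left, z up, the work surface at z = 0. Lengths are in mm, angles in rad, forces in N, time in s.
With the tool pointing down it reaches from about 275 to 750 mm from the base axis. Payload 10.2 kg.
Tool frame: the origin (TCP) lies between the finger pads; the fingertips stand 8 mm ahead of it and the grasp point (between the pads) lies 11 mm behind it; z points along the fingers, x is the direction in which the jaws open and shut, and the axes are right-handed (so a half turn about z gives the same grasp; the last joint's range is limited). The gripper opens to 85 mm and grips with 20 to 120 N. Pads are 22 mm wide; open, the fingers measure 114 mm over their backs; the gripper's body (76 mm by 85 mm) begins 54 mm behind the grasp point. The pads swing forward as they close: fully open they stand 13 mm farther back than shut.
Start: joints at [0.896, 0.313, 1.498, -0, 1.331, -0.223], TCP at [229.22, 472.323, 239.294] pointing down, gripper open.
Joint ranges: [-2.94, 2.94], [-0.97, 2.17], [0.19, 2.56], [-1.23, 4.37], [0.02, 3.11], [-2.88, 2.88]. Speed limits (rad/s): [2.39, 2.39, 3.01, 3.14, 3.14, 3.14].

INTERFACE

Orientations are given as a unit quaternion [w, x, y, z].
In Python, from rig import sense, eyes, ctrl gives the robot as it stands.
- The arm moves only by the tool move_arm, never from a script. Its argument "rows" is a list that holds one entry, the list of rows, each a list of 5 numbers: the shift along the tool's x, y, z in mm, then the turn about the tool's z in units of 6 degrees (1.0 is 6 degrees), then the gripper command: -1 is shut, 1 is fully open, values between are in proportion. In form: [[[dx, dy, dz, roll, jaw], ...]]. A call has 1 to 12 rows; each row is the pose to reach, as a shift and turn from the pose measured when the call began, along the tool's axes at that moment; what a row does not reach only later rows make up. A row lasts 1/8 s, in which the tool goes at most 62.5 mm and 10.7 degrees, less where a joint would pass 70% of its speed; a pose out of reach is approached as far as the arm can. A call with a gripper value outside its range is refused whole. The fingers move at their own pace and stop on an object; "squeeze" is the grip in N (left out, the last holds). Time passes only in rows, so rows that repeat a pose let the fingers close. It gives the time, the measured TCP pose, the force and the opening at its end, in the units of the state.
- sense(): the state, without advancing time (a new reading comes with each control period).
- eyes.capture(name): name is "scene" or "top" or "wrist"; returns a dict with "color" (420x560x3 uint8, blue, green, red), "vertical_fov" (degrees; the focal length in pixels is half the picture's height over the tangent of half this angle, whatever the lens; pixels are square), "cx", "cy" (the principal point, pixels), "k1" (the pictures are not rectified: a ray, as slopes to the right and down, at radius r is drawn at 1 + k1 r^2 times it, then the intrinsics apply), "xyz" and "attitude" of the camera in the world. Camera axes: x right, y down, z forward; pixel columns grow to the right and rows downward; lengths in mm; the calibration is good to about 2 mm. A picture is of the moment at which its call begins. There is no depth.
- ctrl.finish_job(): hands the job in, once; it reports no verdict.
The state is a dict: "time_s": time; "joints": joint angles; "dq": joint speeds; "tau": joint torques, N m; "eef_pos": TCP position; "ee_rot": TCP orientation; "force": force on the tool from outside, world axes, zero at the start; "wrist_torque": the same for the moment, N m; "grip_width": opening from 0.0 (shut) to 1.0 (fully open).
Only numpy, scipy, OpenCV 4.12 (cv2) and the standard library are available. Lean on these libraries where they do the work, as an engineer would, in place of code of your own. Each camera call takes 0.05 s, during which the arm holds its last target. There are 200 camera calls.

TASK

A batch of round padlocks is to be engraved. With the padlocks still on the bench, put the spanner that was left on the engraver's table back flat in the green tray, and set the engraver's head to its red height mark with the handwheel's white zero line on the red index; the feed screw has slack, so make the last movement an upward (anticlockwise) wind of the wheel that leaves all the slack taken up. Only then stand every padlock flat on the engraver's table in a closed row along the back fence, the first hard against the end stop under the cutter (slid in along the fence, as the head leaves no room to set it down there), each of the others touching the one before; leave the setting as it is, never knock the cutter and do not shove the yellow tin or the brush about.

Things in the scene. Friction and masses are not known exactly. Their poses are not given: they have to be found in the camera images.
- engraver: Bench engraving machine, fixed, grey base 270 x 300 mm. Origin on the bench (z = 0) right below the cutter axis; x points from the operator's front edge to the column, y along the table from the end stop to the open loading end. The flat steel table top is 50 mm above the bench and reaches from x = -85 to 55 mm and y = -75 to 295 mm
- seat (a point): Point on the engraver's table top on the cutter axis: where the centre of the first padlock's underside belongs (against fence and end stop). Axes as the engraver's; the next padlocks belong at y = 60, 120 and 180 mm from it, x = 0
- fence (a point): Point at the foot of the back fence's face (the face that looks to the operator, engraver -x), at engraver x = 30, y = 90 mm, on the table top. The aluminium fence is 25 mm high, 12 mm thick and runs from engraver y = -50 to 295 mm
- end_stop (a point): Point at the foot of the end stop's face (which looks along engraver +y), at engraver x = 0, y = -30 mm, on the table top. The dark steel block is 20 mm high
- column (a point): The red height mark, 200 mm up on the +y side of the column (70 mm wide, at engraver x = 65 to 115 mm, y = -35 to 35 mm). From the column the orange and black head hangs over the table at engraver x = -26 to 70 mm, y = -31 to 31 mm, 143 to 246 mm above the bench when its black pointer is level with the mark; collet nut below it down to 126 mm
- hub (a point): Point on the handwheel's upright axis, 300 mm above the bench, 90 mm behind the cutter axis (engraver x); axes as the engraver's. The grey handwheel is 90 mm across, its top face 280 mm above the bench; under it is a fixed plate, 116 mm across (top 268 mm), with the red index line on the operator's side (engraver -x)
- knob (a point): Middle (306 mm above the bench) of the black upright crank knob: 16 mm thick, 280 to 322 mm above the bench, 36 mm from the wheel's axis; it spins freely on its pin, so a grip can keep its orientation while carrying it round. With the wheel's white zero line on the red index the knob stands on the engraver's +y side of the axis
- screw (a joint): Angle of the head's feed screw, rad, 0 = head exactly on the red height mark; positive = turned anticlockwise seen from above = head higher, 8 mm a turn (limits -13 and 13). The screw stays where it is left; turning it takes about 4 N at the crank knob
- handwheel (a joint): The slack: angle of the handwheel relative to the screw, rad. The wheel turns nearly freely from 0 (against the lowering side) to 0.5 (slack fully taken up on the anticlockwise, raising side) before it drives the screw. Wheel angle = screw + handwheel; its zero line is on the index at 0.5 (plus whole turns). Right setting: screw 0 within 0.15, handwheel above 0.40
- cutter: The brittle brass-coloured engraving cutter in the head, 6 mm thick, tip down; moves with the head; origin on the bench below it when the head is on its mark (its height above the bench is then the height of the head over its mark)
- spanner: Flat steel double open-ended spanner with a red stripe, 142 mm long, shaft 16 mm wide, heads 32 mm wide, 10 mm thick, 160 g; it lies across the engraver's table near the loading end, part of it over the front edge. Origin at the middle of its underside, x along its length
- tray: Green open tool tray, fixed, 130 x 210 mm outside, walls 4 mm thick and 30 mm high, empty. Origin at the centre of its underside, y along its length
- tray_floor (a point): Centre of the tray's inner floor, 4 mm above the bench; axes as the tray's
- padlock1: Round steel padlock, a disc 60 mm across and 38 mm high, 420 g or so, black band, brass lock core on top; stands flat on the bench, slides easily on the steel table (friction about 0.4). Origin at the centre of its underside, z along its axis. Three or four padlocks are present; a missing one is absent
- padlock2: Round steel padlock, a disc 60 mm across and 38 mm high, 420 g or so, black band, brass lock core on top; stands flat on the bench, slides easily on the steel table (friction about 0.4). Origin at the centre of its underside, z along its axis. Three or four padlocks are present; a missing one is absent
- padlock3: Round steel padlock, a disc 60 mm across and 38 mm high, 420 g or so, black band, brass lock core on top; stands flat on the bench, slides easily on the steel table (friction about 0.4). Origin at the centre of its underside, z along its axis. Three or four padlocks are present; a missing one is absent
- padlock4: Round steel padlock, a disc 60 mm across and 38 mm high, 420 g or so, black band, brass lock core on top; stands flat on the bench, slides easily on the steel table (friction about 0.4). Origin at the centre of its underside, z along its axis. Three or four padlocks are present; a missing one is absent
- key_tin: Bystander: small round yellow tin with a yellow lid, 62 mm across, 31 mm high; origin at the centre of its underside
- brush: Bystander: brush with a wooden handle and steel ferrule lying on the bench, 180 mm long and 42 mm wide, along its x; origin below its middle
Not all that is in view belongs to the job. Leave any blue or pink look-alike of the padlock2 alone.

How it is judged (in metres and radians):
On the way:
1. the spanner lies in the tray and the head is set on its mark with the slack taken up upwards, wheel let go, while all padlocks are still on the bench (x of spanner in the frame of tray_floor between -0.058 and 0.058 m and y of spanner in the frame of tray_floor between -0.098 and 0.098 m and z of spanner in the frame of tray_floor below 0.015 m and angle between spanner's own z axis and vertical below 0.2 rad and value of joint screw between -0.15 and 0.15 rad and value of joint handwheel above 0.4 rad and height (world z) of each of padlock1, padlock2, padlock3, padlock4 below 0.03 m and contact force between the fingers and spanner below 0.05 N and contact force between the fingers and handwheel below 0.05 N), for 0.2 s.
At the end, for the whole second after the job is handed in: Spanner flat in the tray; screw within 0.15 rad of 0, slack (handwheel) above 0.40; every padlock flat and at rest on the table, within 8 mm of the fence, in a closed row: first within 6 mm of the stop, next 53 to 68, 112 to 130, 171 to 192 mm along from the first place (x of spanner in the frame of tray_floor between -0.058 and 0.058 m and y of spanner in the frame of tray_floor between -0.098 and 0.098 m and z of spanner in the frame of tray_floor below 0.015 m and angle between spanner's own z axis and vertical below 0.2 rad and value of joint screw between -0.15 and 0.15 rad and value of joint handwheel above 0.4 rad and (y of padlock1 in the frame of seat between -0.006 and 0.006 m or y of padlock1 in the frame of seat between 0.053 and 0.068 m or y of padlock1 in the frame of seat between 0.112 and 0.13 m or y of padlock1 in the frame of seat between 0.171 and 0.192 m) and x of padlock1 in the frame of seat between -0.008 and 0.005 m and z of padlock1 in the frame of seat between -0.004 and 0.006 m and angle between each of padlock1, padlock2, padlock3, padlock4's own z axis and vertical below 0.08 rad and linear speed of each of padlock1, padlock2, padlock3, padlock4, spanner below 0.01 m/s and (y of padlock2 in the frame of seat between -0.006 and 0.006 m or y of padlock2 in the frame of seat between 0.053 and 0.068 m or y of padlock2 in the frame of seat between 0.112 and 0.13 m or y of padlock2 in the frame of seat between 0.171 and 0.192 m) and x of padlock2 in the frame of seat between -0.008 and 0.005 m and z of padlock2 in the frame of seat between -0.004 and 0.006 m and (y of padlock3 in the frame of seat between -0.006 and 0.006 m or y of padlock3 in the frame of seat between 0.053 and 0.068 m or y of padlock3 in the frame of seat between 0.112 and 0.13 m or y of padlock3 in the frame of seat between 0.171 and 0.192 m) and x of padlock3 in the frame of seat between -0.008 and 0.005 m and z of padlock3 in the frame of seat between -0.004 and 0.006 m and (y of padlock4 in the frame of seat between -0.006 and 0.006 m or y of padlock4 in the frame of seat between 0.053 and 0.068 m or y of padlock4 in the frame of seat between 0.112 and 0.13 m or y of padlock4 in the frame of seat between 0.171 and 0.192 m) and x of padlock4 in the frame of seat between -0.008 and 0.005 m and z of padlock4 in the frame of seat between -0.004 and 0.006 m and (y of padlock1 in the frame of seat between -0.006 and 0.006 m or y of padlock2 in the frame of seat between -0.006 and 0.006 m or y of padlock3 in the frame of seat between -0.006 and 0.006 m or y of padlock4 in the frame of seat between -0.006 and 0.006 m) and (y of padlock1 in the frame of seat between 0.053 and 0.068 m or y of padlock2 in the frame of seat between 0.053 and 0.068 m or y of padlock3 in the frame of seat between 0.053 and 0.068 m or y of padlock4 in the frame of seat between 0.053 and 0.068 m) and (y of padlock1 in the frame of seat between 0.112 and 0.13 m or y of padlock2 in the frame of seat between 0.112 and 0.13 m or y of padlock3 in the frame of seat between 0.112 and 0.13 m or y of padlock4 in the frame of seat between 0.112 and 0.13 m)); the robot touches nothing.
It fails at once if the cutter is knocked (more than 3 N) (contact force between cutter and anything else above 3 N).
It fails at once if a bystander is shoved more than 60 mm (distance of any of key_tin, brush from where it was at the start of the episode above 0.06 m).
Of padlock1, padlock2, padlock3, padlock4 only 3 to 4 are there at a start; the rules pass over those that are not, and their reading is None.
At some moment in a run one of padlock1, padlock2, padlock3, padlock4 may be knocked a few centimetres aside while the robot is not near it.
Once in a run the grip may slacken for a moment while it holds something.
It also fails if it takes over 210 s, if anything falls off the work surface, if the arm or the gripper's body presses on something with over 40 N, if the wrist force passes 120 N, or if a joint passes its speed limit or range.

## Working session

There is one attempt and no reset: what is moved stays moved. The work goes in short steps, Python scripts to look and compute and a tool call to move; the robot and the scene stay as the last step left them, time stands still between calls to the robot, and variables do not carry over. Pictures are saved under pics/ and viewed, about 12 in all and at most 16, crops included, and the job is handed in when it is done.

Besides the shell and the picture viewer there is one more tool, called by a JSON object that holds its "fn" and its "kwargs", one argument or row to a line. move_arm: Moves the arm, as the interface text tells. Its arguments: {"type":"object","properties":{"rows":{"type":"array","items":{"type":"array","items":{"type":"array","items":{"type":"number"}}}},"squeeze":{"type":"number"}},"required":["rows"]}

```bash
mkdir -p pics; ls
cat > h.py <<'E'
import numpy as np, cv2
from scipy.spatial.transform import Rotation as R
from rig import sense, eyes, ctrl
def cam(c):
    h=c["color"].shape[0]; f=h/2/np.tan(np.radians(c["vertical_fov"])/2)
    q=np.array(c["attitude"],float)
    M=R.from_quat(q[[1,2,3,0]]).as_matrix() if q.size==4 else q.reshape(3,3)
    return f,np.array(c["xyz"],float),M
def pix2z(c,u,v,z):
    f,t,M=cam(c); d=np.array([(u-c["cx"])/f,(v-c["cy"])/f]); s=d.copy()
    for _ in range(30): s=d/(1+c["k1"]*(s@s))
    r=M@np.array([s[0],s[1],1]); return t+r*(z-t[2])/r[2]
def proj(c,p):
    f,t,M=cam(c); q=M.T@(np.array(p,float)-t); s=q[:2]/q[2]
    s=s*(1+c["k1"]*(s@s)); return np.array([c["cx"]+f*s[0],c["cy"]+f*s[1]])
def shot(name,fn,box=None,k=1):
    c=eyes.capture(name); save(c,fn,box,k); return c
def save(c,fn,box=None,k=1):
    im=c["color"]
    if box: u0,v0,u1,v1=box; im=im[v0:v1,u0:u1]
    cv2.imwrite("pics/"+fn,cv2.resize(im,None,fx=k,fy=k,interpolation=cv2.INTER_CUBIC))
def tool():
    s=sense(); q=np.array(s["ee_rot"],float); return np.array(s["eef_pos"],float),R.from_quat(q[[1,2,3,0]]).as_matrix()
def to(p,yaw=None):
    """shift in tool axes (and roll units) to world p; yaw = desired world angle of tool x"""
    t,M=tool(); d=M.T@(np.array(p)-t); r=None
    cur=np.arctan2(M[1,0],M[0,0])
    if yaw is not None:
        a=(yaw-cur+np.pi/2)%np.pi-np.pi/2; r=-np.degrees(a)/6   # tool z down
    print("shift",d.round(1),"roll",r,"cur yaw deg",np.degrees(cur).round(1)); return d,r
E
python3 - <<'E'
from h import *
import pickle
s=sense(); print({k:s[k] for k in s})
for n in ("scene","top","wrist"):
    c=shot(n,n+"0.png"); pickle.dump(c,open(n+"0.pkl","wb"))
    print(n,{k:v for k,v in c.items() if k!="color"})
E
```

```text
pics
{'time_s': 0.0, 'joints': array([ 8.95602446e-01,  3.13499825e-01,  1.49842551e+00,  1.31343573e-05,
        1.33096528e+00, -2.23371402e-01]), 'dq': array([4.56720584e-04, 5.27984592e-04, 7.05274471e-04, 8.84566388e-04,
       3.68858261e-05, 1.07001131e-03]), 'tau': array([ 1.52886667e-03, -4.12260783e+01, -2.59748000e+01,  1.62036123e-06,
        4.02061254e-03, -5.27951272e-06]), 'eef_pos': array([229.06408893, 472.13495641, 238.7139182 ]), 'ee_rot': array([ 2.08027044e-04,  8.47528190e-01,  5.30749985e-01, -6.14769108e-04]), 'force': array([-0.24004329, -0.42505288, -0.9134899 ]), 'wrist_torque': array([ 0.04185158,  0.06754562, -0.00784924]), 'grip_width': 0.9996182902573477}
scene {'vertical_fov': 47.879796046632705, 'cx': 278.48293855823607, 'cy': 214.70479332660238, 'k1': -0.16833366862432925, 'xyz': array([1266.49713584, -589.32778335,  834.31711821]), 'attitude': array([-0.44150441,  0.78954592,  0.37795523, -0.19708105])}
top {'vertical_fov': 42.984793237517046, 'cx': 284.6374059240649, 'cy': 212.078068246232, 'k1': -0.20251282065042522, 'xyz': array([ 347.83400069,   60.1505055 , 1508.22957451]), 'attitude': array([ 0.03895035, -0.70257307,  0.70941878, -0.0399868 ])}
wrist {'vertical_fov': 69.88805300550612, 'cx': 277.47419371635834, 'cy': 212.07112791833583, 'k1': -0.06241772463536671, 'xyz': array([162.49382072, 504.33412631, 373.11510184]), 'attitude': array([0.1254262 , 0.83862363, 0.52444305, 0.0770595 ])}
```

View pics/top0.png

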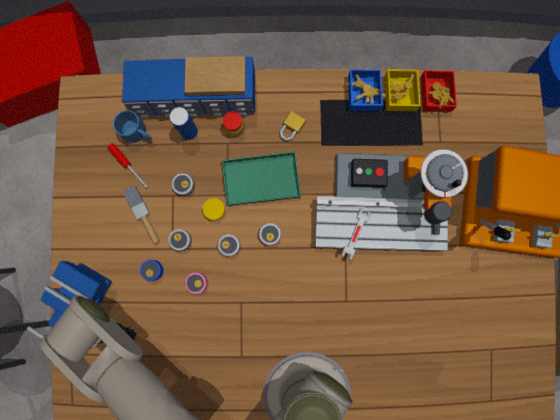

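View pics/scene0.png

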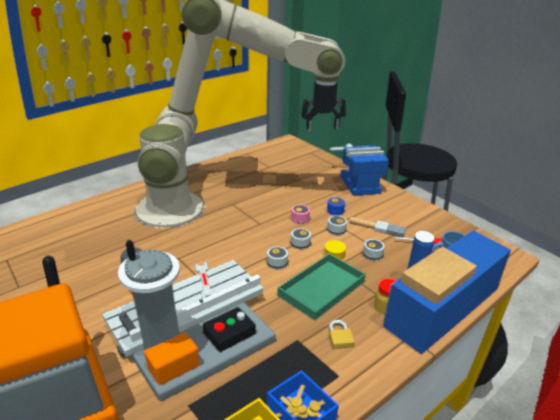

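The top view shows four grey padlocks at (183,184), (179,240), (228,245) and (269,234). The look-alikes are blue (151,270), pink (196,283), the yellow tin (214,209) and a brass shackle padlock (292,125), and I leave all of those alone. The spanner is at (356,233), the tray at (261,179), and the handwheel at (444,172) with its knob near (456,184).

Run:
```python
from h import *
import pickle
c=pickle.load(open("top0.pkl","rb")); save(c,"eng.png",(310,142,470,262),5)
for n,u,v,z in [("p",183,184,38),("p",179,240,38),("p",228,245,38),("p",269,234,38),("tin",214,209,31),("tray",261,179,30),("spA",362,215,60),("spB",349,252,60),("hub",444,172,280),("tableTL",317,197,50),("BL",316,249,50),("BR",447,250,50)]:
    print(n,pix2z(c,u,v,z).round(0))
```

```text
p [595. 342.  38.]
p [437. 352.  38.]
p [423. 215.  38.]
p [452. 101.  38.]
tin [524. 255.  31.]
tray [608. 123.  30.]
spA [ 500. -155.   60.]
spB [ 399. -117.   60.]
hub [ 578. -323.  280.]
tableTL [552. -33.  50.]
BL [409. -28.  50.]
BR [ 401. -394.   50.]
```

View pics/eng.png

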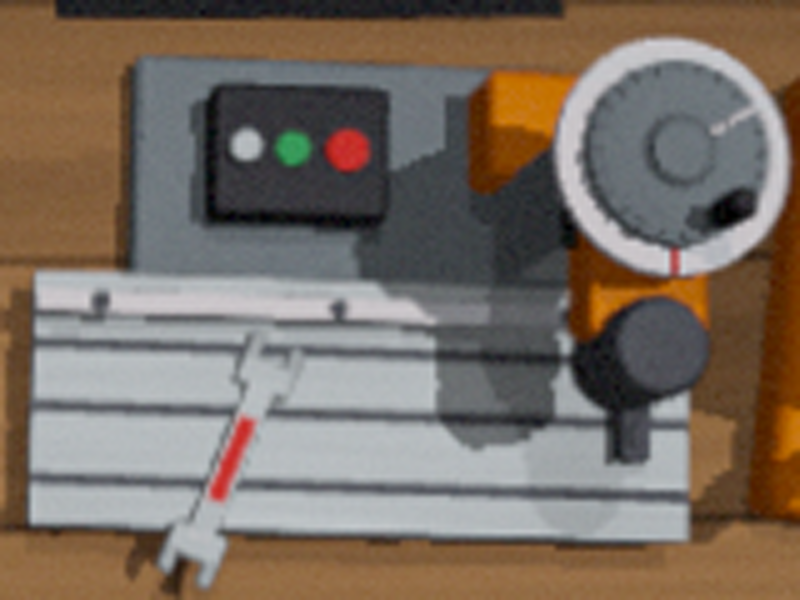

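The zero line points to crop (735,118) and the knob is at (735,208), with the hub at (682,148) and the red index at (676,262). That puts the wheel about 120° anticlockwise of zero, plus an unknown number of whole turns. The spanner's stripe runs from (248,420) to (217,498). Next I work out where the wrist camera sits and plan the look and the spanner grasp.

Run:
```python
from h import *
import pickle
T=pickle.load(open("top0.pkl","rb"));S=pickle.load(open("scene0.pkl","rb"));W=pickle.load(open("wrist0.pkl","rb"))
t,M=tool(); f,ct,CM=cam(W)
print("tool M\n",M.round(3),"\ncam in tool",(M.T@(ct-t)).round(1),"\ncam axes in tool\n",(M.T@CM).round(3))
P=lambda u,v:(310+u/5,142+v/5)
for n,a,z in [("A1",(248,420),60),("A2",(217,498),60),("mid",(233,459),60),("headA",(265,370),60),("headB",(195,555),60),("hub",(682,148),285),("wheelctr",(672,157),268),("knobtop",(738,203),322)]:
    print(n,pix2z(T,*P(*a),z).round(1))
for u,v in [(222,160),(294,153),(300,198),(228,206)]: print("tray",pix2z(T,u,v,30).round(1))
# orange machine height: match top corner
for z in (0,100,200,250,300,350):
    p=pix2z(T,497,150,z); print(z,p.round(0),proj(S,p).round(0))
```

```text
tool M
 [[ 0.437  0.9   -0.001]
 [ 0.9   -0.437 -0.001]
 [-0.001 -0.    -1.   ]] 
cam in tool [  -0.3  -74.  -134.2] 
cam axes in tool
 [[ 1.    -0.001 -0.002]
 [ 0.002  0.957  0.291]
 [ 0.001 -0.291  0.957]]
A1 [ 469.9 -147.5   60. ]
A2 [ 427.4 -129.5   60. ]
mid [ 448.7 -138.7   60. ]
headA [ 497.4 -157.6   60. ]
headB [ 396.5 -116.8   60. ]
hub [ 578.2 -327.9  285. ]
wheelctr [ 577. -328.  268.]
knobtop [ 545.4 -341.8  322. ]
tray [663.8 233.2  30. ]
tray [681.7  29.   30. ]
tray [552.8  13.8  30. ]
tray [532.3 215.5  30. ]
0 [ 698. -582.    0.] [ 81. 459.]
100 [ 675. -539.  100.] [ 83. 411.]
200 [ 652. -496.  200.] [ 87. 356.]
250 [ 640. -475.  250.] [ 89. 327.]
300 [ 628. -454.  300.] [ 92. 297.]
350 [ 617. -433.  350.] [ 96. 265.]
```

{"fn": "move_arm", "kwargs": {
  "rows": [
    [[-426,570,-11,10.7,1],[-426,570,-11,10.7,1],[-426,570,-11,10.7,1],[-426,570,-11,10.7,1],[-426,570,-11,10.7,1],[-426,570,-11,10.7,1],[-426,570,-11,10.7,1],[-426,570,-11,10.7,1],[-426,570,-11,10.7,1],[-426,570,-11,10.7,1],[-426,570,-11,10.7,1],[-426,570,-11,10.7,1]]
  ]
}}

```text
time_s: 1.65
eef_pos: [556.5, -162.9, 249.2]
ee_rot: [0.0, 1.0, -0.002, -0.001]
force: [-0.2, 0.4, -0.4]
grip_width: 1.0
```

Run:
```python
from h import *
import pickle
print(tool()); c=shot("wrist","w1.png",None,1.4); pickle.dump(c,open("w1.pkl","wb")); print(c["xyz"])
```

```text
(array([ 556.47556586, -162.85219275,  249.20297106]), array([[ 9.99990227e-01, -4.12159269e-03, -1.59971850e-03],
       [-4.12238361e-03, -9.99991382e-01, -4.91429646e-04],
       [-1.59767924e-03,  4.98019496e-04, -9.99998600e-01]]))
[557.27359019 -88.79533606 383.46599954]
```

View pics/w1.png

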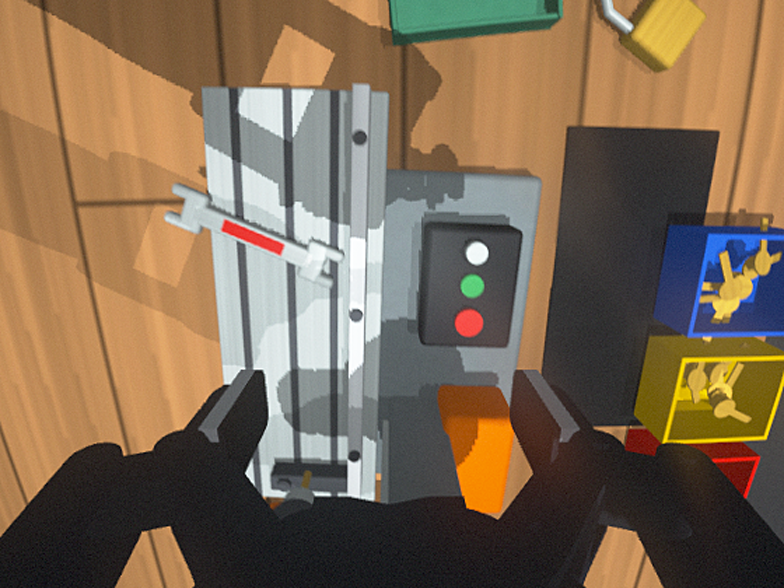

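The wrist view shows the spanner with its stripe from (222,228) to (283,250), table corners (203,88) and (388,92), and the end stop at (275–345,463). The gripper hides the column mark, so I move closer.

{"fn": "move_arm", "kwargs": {
  "rows": [
    [[0,30,0,0,1],[0,60,0,0,1],[0,60,0,0,1],[0,60,0,0,1]]
  ]
}}

```text
time_s: 2.2
eef_pos: [556.6, -223.2, 249.0]
ee_rot: [0.0, 1.0, -0.002, -0.001]
force: [-0.3, -0.3, -0.2]
grip_width: 1.0
```

Run:
```python
from h import *
import pickle
c=pickle.load(open("w1.pkl","rb")); P=lambda u,v,z:pix2z(c,u/1.4,v/1.4,z)
for n,a in [("front-load",(203,88,50)),("back-load",(388,92,50)),("front2",(222,370,50)),("fence top front near",(353,86,75)),("fence top front far",(348,480,75)),("fence back",(370,86,75)),("stopL",(273,463,70)),("stopR",(346,463,70)),("basecorner",(541,177,20)),("s1",(222,228,60)),("s2",(283,250,60)),("smid",(252,238,60)),("hA",(320,263,60)),("hB",(190,210,60))]: print(n,P(*a).round(1))
w=shot("wrist","w2.png",(190,180,390,360),4); pickle.dump(w,open("w2.pkl","wb")); print(tool()[0],w["xyz"])
```

```text
front-load [419.7 -28.9  50. ]
back-load [556.4 -34.4  50. ]
front2 [ 407.7 -258.2   50. ]
fence top front near [532.9 -34.5  75. ]
fence top front far [ 518.6 -355.2   75. ]
fence back [544.4 -34.6  75. ]
stopL [ 450.8 -341.2   70. ]
stopR [ 516.9 -340.7   70. ]
basecorner [684.6 -95.4  20. ]
s1 [ 427.2 -131.5   60. ]
s2 [ 473.7 -149.2   60. ]
smid [ 450.1 -139.5   60. ]
hA [ 502.2 -159.8   60. ]
hB [ 403.6 -117.3   60. ]
[ 556.66658054 -222.98964325  249.14830375] [ 557.40539668 -149.07617042  383.2591186 ]
```

View pics/w2.png

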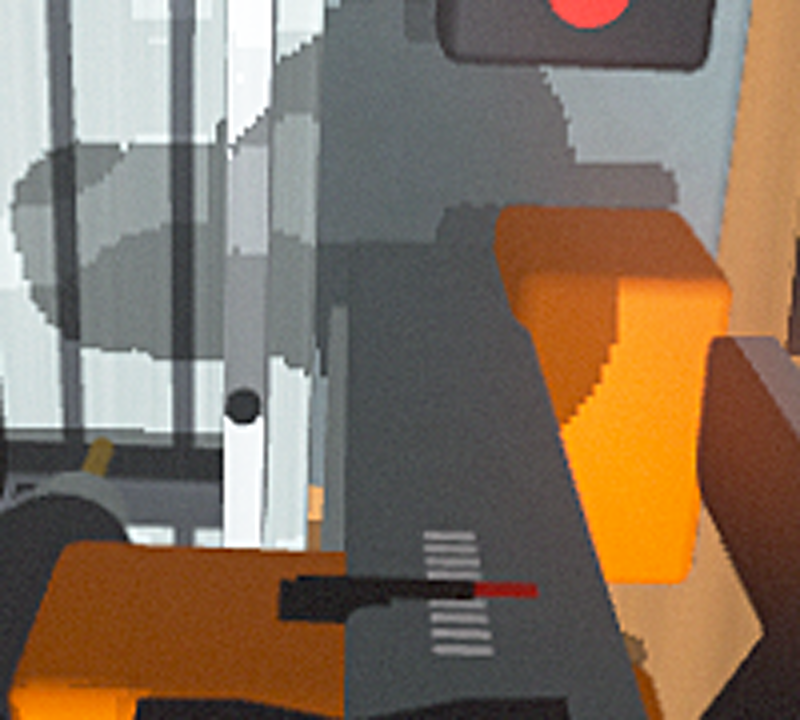

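The pointer tip at crop (475,590) is almost level with the red mark at (510,590), and one turn would be about 26 px. So the wheel is within the current turn, about +2.1 to 2.6 rad. The seat is at about (489,-326) with the engraver yawed -0.04 rad. Next I fetch the spanner, whose middle is at (450,-139) with its axis at -22.5°.

{"fn": "move_arm", "kwargs": {
  "rows": [
    [[-107,-84,60,-5,0],[-107,-84,119,-11.3,0],[-107,-84,119,-11.3,0],[-107,-84,119,-11.3,0],[-107,-84,119,-11.3,0],[-107,-84,119,-11.3,0],[-107,-84,119,-11.3,0],[-107,-84,119,-11.3,0],[-107,-84,119,-11.3,0],[-107,-84,119,-11.3,0]]
  ]
}}

```text
time_s: 3.5
eef_pos: [449.8, -138.5, 130.3]
ee_rot: [-0.0, 0.831, 0.556, -0.001]
force: [-0.2, -0.1, 0.2]
grip_width: 0.495
```

Run:
```python
from h import *
import pickle
c=shot("wrist","w3.png",None,1); pickle.dump(c,open("w3.pkl","wb")); print(tool(),sense()["joints"].round(2))
to([450,-139,60.5],np.radians(67.5))
print(proj(c,[450,-139,60]),proj(c,[497,-158.5,60]),proj(c,[403,-119.5,60]))
```

```text
(array([ 449.81709368, -138.54974692,  130.28203545]), array([[ 3.81797416e-01,  9.24244963e-01, -1.40736434e-03],
       [ 9.24245172e-01, -3.81798698e-01, -7.84856600e-04],
       [-1.26272963e-03, -1.00109348e-03, -9.99998702e-01]])) [-0.55  0.32  1.8  -0.    1.02 -1.73]
shift [-0.3  0.4 69.8] roll 0.009152973543056811 cur yaw deg 67.6
[277.91564118 228.10136686] [277.89363906 289.78313471] [277.93801745 157.1665128 ]
```

View pics/w3.png

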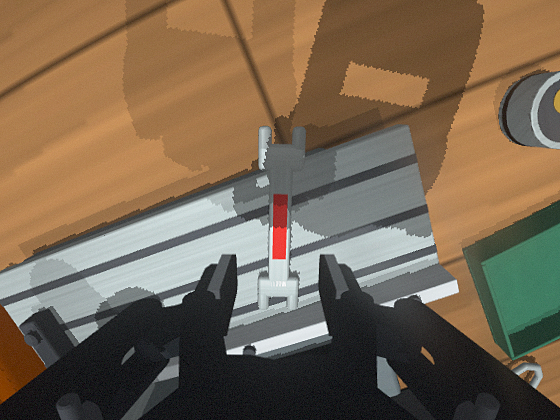

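The spanner runs straight between the fingers, with its stripe centred at (280,226). I descend and close.

{"fn": "move_arm", "kwargs": {
  "rows": [
    [[1,0,40,0,0],[1,0,60,0,0],[1,0,69,0,0],[1,0,69,0,0],[1,0,69,0,-1],[1,0,69,0,-1],[1,0,69,0,-1],[1,0,69,0,-1],[1,0,69,0,-1],[1,0,69,0,-1],[1,0,69,0,-1],[1,0,69,0,-1]]
  ],
  "squeeze": 70
}}

```text
time_s: 5.05
eef_pos: [450.6, -137.9, 62.3]
ee_rot: [0.001, 0.831, 0.556, -0.0]
force: [-1.5, 0.8, 6.3]
grip_width: 0.154
```

{"fn": "move_arm", "kwargs": {
  "rows": [
    [[0,0,-40,0,-1],[0,0,-100,0,-1],[0,0,-100,0,-1],[0,0,-100,0,-1]]
  ]
}}

```text
time_s: 5.55
eef_pos: [450.1, -137.5, 161.7]
ee_rot: [0.0, 0.831, 0.556, -0.001]
force: [-0.4, -0.3, -2.3]
grip_width: 0.157
```

Run:
```python
from h import *
to([607.6,122.9,160],np.radians(5.4))
```

```text
shift [300.8  46.1   1.3] roll 10.35870273889911 cur yaw deg 67.6
```

{"fn": "move_arm", "kwargs": {
  "rows": [
    [[50,8,0,1.5,-1],[100,16,0,3,-1],[150,24,0,4.5,-1],[200,31,0,6,-1],[250,39,0,7.5,-1],[301,46,0,9,-1],[301,46,0,10.4,-1],[301,46,0,10.4,-1],[301,46,0,10.4,-1],[301,46,0,10.4,-1]]
  ]
}}

```text
time_s: 6.8
eef_pos: [607.4, 122.6, 161.1]
ee_rot: [0.001, 0.999, 0.045, -0.001]
force: [-0.2, -0.2, -2.3]
grip_width: 0.155
```

Run:
```python
from h import *
print(sense()["grip_width"],sense()["force"]); to([607.6,122.9,18],np.radians(5.4)); shot("wrist","w4.png",None,1)
```

```text
0.15491435229414824 [-0.20226337 -0.21252827 -2.30643079]
shift [  0.4  -0.4 143.1] roll -0.03410375000077324 cur yaw deg 5.2
```

View pics/w4.png

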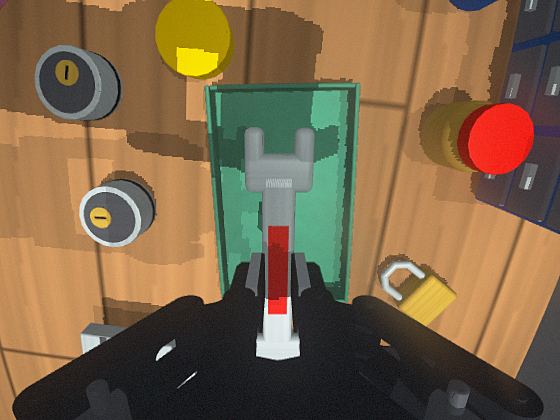

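The spanner is held over the tray and aligned with it. I lower it, release and rise.

{"fn": "move_arm", "kwargs": {
  "rows": [
    [[0,0,50,0,-1],[0,0,100,0,-1],[0,0,130,0,-1],[0,0,143,0,-1],[0,0,143,0,-1],[0,0,143,0,-1],[0,0,143,0,-0.2],[0,0,143,0,-0.2],[0,0,143,0,-0.2],[0,0,143,0,-0.2]]
  ]
}}

```text
time_s: 8.1
eef_pos: [607.4, 122.5, 18.3]
ee_rot: [0.001, 0.999, 0.045, -0.0]
force: [-0.7, -0.9, -1.1]
grip_width: 0.403
```

{"fn": "move_arm", "kwargs": {
  "rows": [
    [[0,0,-30,0,-0.2],[0,0,-90,0,-0.2],[0,0,-150,0,-0.2],[0,0,-210,0,-0.2],[0,0,-270,0,-0.2],[0,0,-330,0,-0.2],[0,0,-340,0,-0.2],[0,0,-340,0,-0.2]]
  ]
}}

```text
time_s: 9.1
eef_pos: [607.7, 122.9, 357.9]
ee_rot: [0.001, 0.999, 0.045, -0.0]
force: [0.3, -0.4, -2.1]
grip_width: 0.396
```

Run:
```python
from h import *
import pickle
t,M=tool(); print(t,sense()["joints"].round(2))
c=eyes.capture("top"); pickle.dump(c,open("t2.pkl","wb")); save(c,"t2.png",(410,140,480,200),8)
w=eyes.capture("wrist"); cv2.imwrite("pics/w5.png",w["color"])
im=np.vstack([cv2.resize(c["color"][140:200,410:480],(560,480),interpolation=cv2.INTER_CUBIC)])
cv2.imwrite("pics/combo.png",np.hstack([im,cv2.resize(w["color"],(240,180)).repeat(1,0).copy() if 0 else cv2.copyMakeBorder(cv2.resize(w["color"][60:400,100:460],(240,227)),0,253,0,0,cv2.BORDER_CONSTANT)]))
```

```text
[607.65119905 122.90035519 357.94641373] [ 0.01  0.5   0.93 -0.    1.72 -0.08]
```

View pics/combo.png

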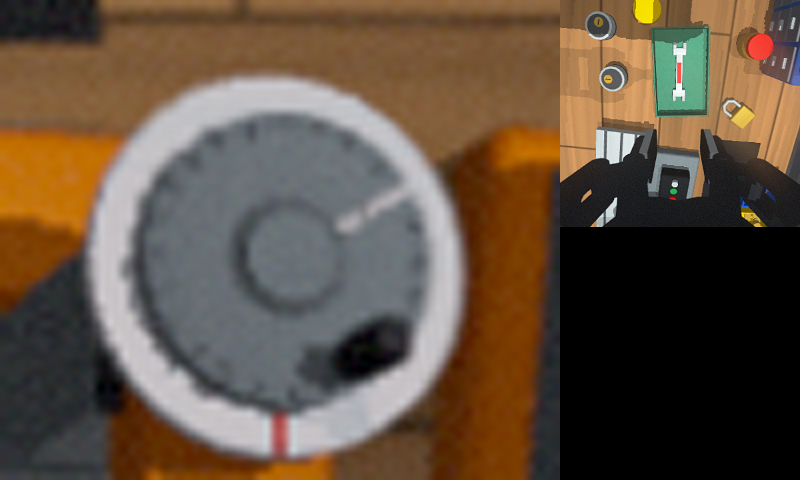

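Run:
```python
from h import *
import pickle
T=pickle.load(open("t2.pkl","rb")); P=lambda u,v,z:pix2z(T,410+(u-.0)/8-.5+.06,140+v/8-.5+.06,z)
wc=P(284,262,280); pc=P(277,266.5,268); ix=P(280,435,268); l1=P(345,222,280); l2=P(408,187,280); kt=P(388,337,322); kb=P(322,366,281)
for n,p in dict(wc=wc,pc=pc,ix=ix,l1=l1,l2=l2,kt=kt,kb=kb).items():
    d=p-pc; print(n,p.round(1),"r",np.hypot(*d[:2]).round(1),"ang",np.degrees(np.arctan2(d[1],d[0])).round(1))
for a in (-150,-152.5,-155):
    k=pc[:2]+36*np.array([np.cos(np.radians(a)),np.sin(np.radians(a))]); print(a,k.round(1),(proj(T,[*k,322])-[410,140])*8)
to([547,-343,340],None)
```

```text
wc [ 577.4 -326.1  280. ] r 1.7 ang 119.9
pc [ 578.2 -327.6  268. ] r 0.0 ang 0.0
ix [ 527.  -325.9  268. ] r 51.3 ang 178.1
l1 [ 589.6 -345.8  280. ] r 21.4 ang -58.1
l2 [ 600.3 -366.2  280. ] r 44.5 ang -60.2
kt [ 547.6 -343.   322. ] r 34.3 ang -153.3
kb [ 545.8 -335.9  281. ] r 33.5 ang -165.6
-150 [ 547.1 -345.6] [393.10979034 335.16108533]
-152.5 [ 546.3 -344.2] [388.69843425 337.7517071 ]
-155 [ 545.6 -342.8] [384.16823275 340.13595822]
shift [-102.1  458.5   17.2] roll None cur yaw deg 5.2
```

{"fn": "move_arm", "kwargs": {
  "rows": [
    [[-25,60,0,0,0],[-40,120,0,0,0],[-50,180,0,0,0],[-60,240,0,0,0],[-80,300,0,0,0],[-100,360,0,0,0],[-103,420,0,1.2,0],[-103,460,0,1.2,0],[-103,460,0,1.2,0],[-103,460,0,1.2,0],[-103,460,0,1.2,0],[-103,460,0,1.2,0]]
  ]
}}

```text
time_s: 10.7
eef_pos: [546.5, -343.7, 357.5]
ee_rot: [0.001, 1.0, -0.017, -0.002]
force: [-0.0, -0.5, 0.3]
grip_width: 0.499
```

Run:
```python
from h import *
print(tool()[0],sense()["joints"].round(2)); c=shot("wrist","w6.png",(120,120,440,400),2)
to([547,-344.5,310],np.radians(-2))
for a in (-150,): print(proj(c,[547,-344.5,322]))
```

```text
[ 546.51940828 -343.6551081   357.47973707] [-0.74  0.57  0.81 -0.    1.76 -0.71]
shift [ 0.7  0.6 47.5] roll 0.005048014559780721 cur yaw deg -2.0
[278.48620227 247.6030688 ]
```

View pics/w6.png

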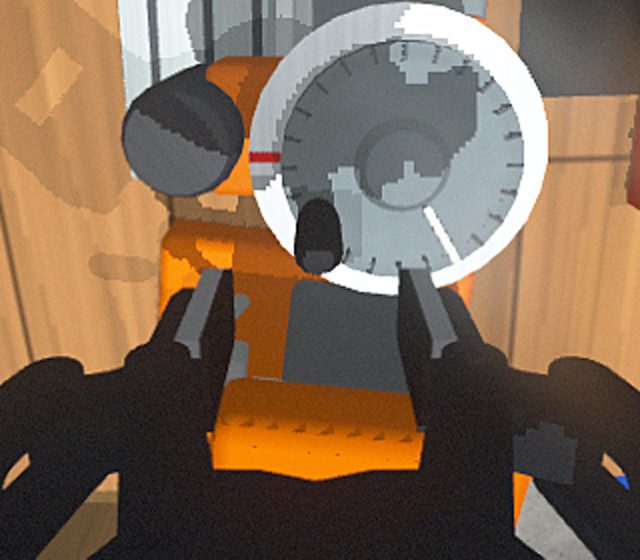

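The knob's top is at full-frame pixel (279,249), against a predicted (278.5,247.6). I descend and grip lightly.

{"fn": "move_arm", "kwargs": {
  "rows": [
    [[0.7,0.6,30,0,0],[0.7,0.6,48,0,0],[0.7,0.6,48,0,0],[0.7,0.6,48,0,-1],[0.7,0.6,48,0,-1],[0.7,0.6,48,0,-1],[0.7,0.6,48,0,-1],[0.7,0.6,48,0,-1],[0.7,0.6,48,0,-1]]
  ],
  "squeeze": 30
}}

```text
time_s: 11.88
eef_pos: [547.1, -344.6, 310.8]
ee_rot: [0.002, 1.0, -0.017, -0.001]
force: [-0.3, 0.4, 5.9]
grip_width: 0.172
```

```bash
cat > k.py <<'E'
from h import *
import sys
# shifts for knob angles (deg) about hub, from the present pose
def arc(angs,hub,r=36):
    t,M=tool()
    for a in angs:
        p=np.array([hub[0]+r*np.cos(np.radians(a)),hub[1]+r*np.sin(np.radians(a)),t[2]]); print(a,(M.T@(p-t)).round(1))
E
python3 - <<'E'
from k import *
s=sense(); t,M=tool(); hub=np.array([578,-327]); d=t[:2]-hub
print(t,s["force"],s["grip_width"],np.hypot(*d),np.degrees(np.arctan2(d[1],d[0])))
a0=np.degrees(np.arctan2(d[1],d[0]))%360; arc([a0-5*i for i in range(1,13)],hub)
E
```

```text
[ 547.13582215 -344.64692444  310.77575567] [-0.31326985  0.40634882  5.89187467] 0.17174140625108042 35.55293822757951 -150.24077467313865
204.75922532686135 [-1.9 -2.5 -0. ]
199.75922532686135 [-3.2 -5.4 -0. ]
194.75922532686135 [-4.2 -8.3 -0. ]
189.75922532686135 [ -5.  -11.4  -0. ]
184.75922532686135 [ -5.5 -14.5  -0. ]
179.75922532686135 [ -5.7 -17.6  -0. ]
174.75922532686135 [ -5.7 -20.8  -0.1]
169.75922532686135 [ -5.4 -23.9  -0.1]
164.75922532686135 [ -4.8 -27.   -0.1]
159.75922532686135 [ -3.9 -30.   -0.1]
154.75922532686135 [ -2.8 -32.9  -0.1]
149.75922532686135 [ -1.5 -35.7  -0.1]
```

{"fn": "move_arm", "kwargs": {
  "rows": [
    [[-1.9,-2.5,0,0,-1],[-3.2,-5.4,0,0,-1],[-4.2,-8.3,0,0,-1],[-5.0,-11.4,0,0,-1],[-5.5,-14.5,0,0,-1],[-5.7,-17.6,0,0,-1],[-5.7,-20.8,0,0,-1],[-5.4,-23.9,0,0,-1],[-4.8,-27,0,0,-1],[-3.9,-30,0,0,-1],[-2.8,-32.9,0,0,-1],[-1.5,-35.7,0,0,-1]]
  ]
}}

```text
time_s: 13.38
eef_pos: [546.8, -309.9, 310.9]
ee_rot: [0.003, 1.0, -0.018, -0.001]
force: [2.8, -6.2, 0.6]
grip_width: 0.168
```

Run:
```python
from k import *
s=sense(); t,M=tool(); hub=np.array([578,-327]); d=t[:2]-hub
print(t,s["force"],s["grip_width"],np.hypot(*d),np.degrees(np.arctan2(d[1],d[0])))
arc([144,137,130,123,116,109,102,95,88,81,74,67],hub)
```

```text
[ 546.7776991  -309.92331494  310.86019009] [ 2.79318944 -6.22998001  0.57247319] 0.16845228509899954 35.587150011318066 151.32404353289246
144 [ 2.  -4.2 -0. ]
137 [ 4.6 -7.6 -0.1]
130 [  7.7 -10.8  -0.1]
123 [ 11.1 -13.5  -0.1]
116 [ 14.9 -15.8  -0.1]
109 [ 18.9 -17.6  -0.1]
102 [ 23.1 -19.   -0.1]
95 [ 27.4 -19.8  -0.2]
88 [ 31.8 -20.   -0.2]
81 [ 36.2 -19.8  -0.2]
74 [ 40.5 -19.   -0.2]
67 [ 44.7 -17.6  -0.2]
```

{"fn": "move_arm", "kwargs": {
  "rows": [
    [[2,-4.2,0,0,-1],[4.6,-7.6,0,0,-1],[7.7,-10.8,0,0,-1],[11.1,-13.5,0,0,-1],[14.9,-15.8,0,0,-1],[18.9,-17.6,0,0,-1],[23.1,-19,0,0,-1],[27.4,-19.8,0,0,-1],[31.8,-20,0,0,-1],[36.2,-19.8,0,0,-1],[40.5,-19,0,0,-1],[44.7,-17.6,0,0,-1]]
  ]
}}

```text
time_s: 14.88
eef_pos: [592.2, -293.7, 310.8]
ee_rot: [0.003, 1.0, -0.018, -0.001]
force: [-5.1, -1.2, 3.5]
grip_width: 0.173
```

Run:
```python
from k import *
s=sense(); t,M=tool(); hub=np.array([578,-327]); d=t[:2]-hub
print(t,s["force"],s["grip_width"],np.hypot(*d),np.degrees(np.arctan2(d[1],d[0])))
arc([60,53,46,42,42,47,53,60,67,74,80,84],hub)
```

```text
[ 592.23456813 -293.6991193   310.78813591] [-5.12286814 -1.15888853  3.50343307] 0.17263813494500044 36.21562625413261 66.85555914828704
60 [3.8 2.  0. ]
53 [7.6 4.3 0. ]
46 [11.  7.  0.]
42 [12.8  8.8  0. ]
42 [12.8  8.8  0. ]
47 [10.6  6.6  0. ]
53 [7.6 4.3 0. ]
60 [3.8 2.  0. ]
67 [-0.2  0.2  0. ]
74 [-4.4 -1.2  0. ]
80 [-8.1 -1.9  0. ]
84 [-10.6  -2.1   0. ]
```

{"fn": "move_arm", "kwargs": {
  "rows": [
    [[3.8,2,0,0,-1],[7.6,4.3,0,0,-1],[11,7,0,0,-1],[12.8,8.8,0,0,-1],[12.8,8.8,0,0,-1],[10.6,6.6,0,0,-1],[7.6,4.3,0,0,-1],[3.8,2,0,0,-1],[-0.2,0.2,0,0,-1],[-4.4,-1.2,0,0,-1],[-8.1,-1.9,0,0,-1],[-10.6,-2.1,0,0,-1]]
  ]
}}

```text
time_s: 16.38
eef_pos: [581.7, -291.3, 310.8]
ee_rot: [0.003, 1.0, -0.018, -0.001]
force: [4.7, -1.0, 1.6]
grip_width: 0.168
```

Run:
```python
from k import *
s=sense(); t,M=tool(); hub=np.array([578,-327]); d=t[:2]-hub
print(t,s["force"],s["grip_width"],np.hypot(*d),np.degrees(np.arctan2(d[1],d[0])))
arc([86,88,89],hub)
```

```text
[ 581.66073763 -291.27262311  310.82918311] [ 4.67612174 -1.00799572  1.55913796] 0.16794108003218225 35.914432469121245 84.14971350458616
86 [-1.2 -0.1  0. ]
88 [-2.4 -0.2  0. ]
89 [-3.  -0.2  0. ]
```

{"fn": "move_arm", "kwargs": {
  "rows": [
    [[-1.2,-0.1,0,0,-1],[-2.4,-0.2,0,0,-1],[-2.4,-0.2,0,0,-1],[-2.4,-0.2,0,0,-1],[-2.4,-0.2,0,0,0],[-2.4,-0.2,0,0,0],[-2.4,-0.2,0,0,0],[-2.4,-0.2,0,0,0],[-2.4,-0.2,-30,0,0],[-2.4,-0.2,-60,0,0],[-2.4,-0.2,-60,0,0]]
  ]
}}

```text
time_s: 17.75
eef_pos: [579.6, -290.8, 373.1]
ee_rot: [0.004, 1.0, -0.018, 0.001]
force: [0.2, 0.1, -0.3]
grip_width: 0.501
```

{"fn": "move_arm", "kwargs": {
  "rows": [
    [[-110,-60,0,0,1],[-110,-90,0,0,1],[-110,-90,0,0,1],[-110,-90,0,0,1],[-110,-90,0,0,1]]
  ]
}}

```text
time_s: 18.38
eef_pos: [473.2, -197.6, 371.4]
ee_rot: [0.004, 1.0, -0.018, 0.001]
force: [0.8, 0.3, 0.3]
grip_width: 1.002
```

Run:
```python
from k import *
import pickle
print(tool()[0]); c=eyes.capture("top"); pickle.dump(c,open("t3.pkl","wb"))
w=eyes.capture("wrist"); pickle.dump(w,open("w7.pkl","wb"))
a=cv2.resize(c["color"][140:200,410:480],(560,480),interpolation=cv2.INTER_CUBIC); b=cv2.copyMakeBorder(cv2.resize(w["color"],(240,180)),0,300,0,0,cv2.BORDER_CONSTANT)
cv2.imwrite("pics/t3.png",np.hstack([a,b]))
```

```text
[ 473.20230783 -197.57462813  371.35729141]
```

View pics/t3.png

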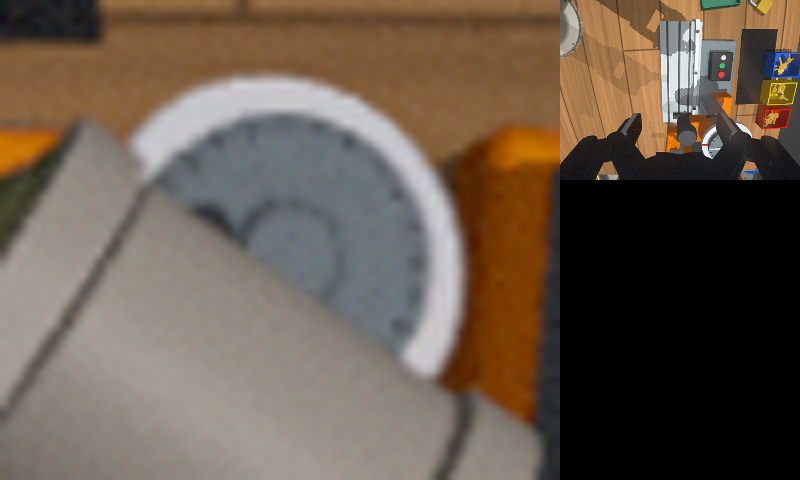

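The arm hides the index in the top view, but the saved wrist frame shows the wheel. I crop that and the table from it.

Run:
```python
from h import *
import pickle
w=pickle.load(open("w7.pkl","rb"))["color"]
a=cv2.resize(w[270:390,310:450],None,fx=3,fy=3,interpolation=cv2.INTER_CUBIC)   # 420x360
b=cv2.resize(w[30:330,220:345],None,fx=2,fy=2,interpolation=cv2.INTER_CUBIC)    # 250x600
cv2.imwrite("pics/w7c.png",np.hstack([cv2.copyMakeBorder(a,0,240,0,0,cv2.BORDER_CONSTANT),b]))
```

```text
(no output)
```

View pics/w7c.png

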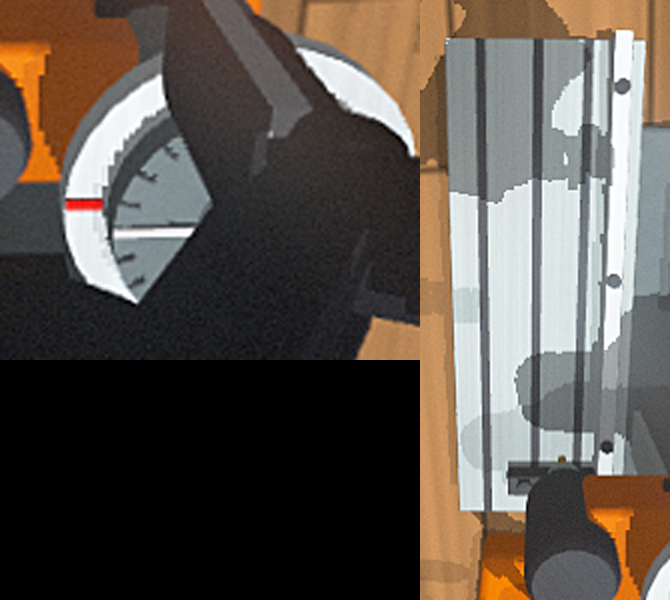

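Run:
```python
from h import *
import pickle
w=pickle.load(open("w7.pkl","rb")); A=lambda u,v,z:pix2z(w,310+u/3-.33,270+v/3-.33,z); B=lambda u,v,z:pix2z(w,220+(u-420)/2-.25,30+v/2-.25,z)
ang=lambda d:np.degrees(np.arctan2(d[1],d[0]))
hub=np.array([578,-327,0])
i1,i2=A(66,205,268),A(103,205,268); l1,l2=A(115,234,280),A(195,230,280)
print("index",i1.round(1),i2.round(1),ang(i1-hub),ang(i2-hub),"dir",ang(i1-i2)); print("line",l1.round(1),l2.round(1),ang(l1-hub),ang(l2-hub),"dir",ang(l1-l2))
for n,a in [("FL",(447,38,50)),("FE",(462,510,50)),("fence near",(614,30,75)),("fence far",(598,474,75)),("stop462",(508,462,50)),("stop462R",(590,462,50)),("stop70",(508,466,70))]: print(n,B(*a).round(1))
print(cam(w)[1])
```

```text
index [ 521.1 -326.7  268. ] [ 533.1 -327.4  268. ] 179.74060045013147 -179.54307508027242 dir 177.05944415259606
line [ 534.4 -328.4  280. ] [ 559.5 -328.3  280. ] -178.1578303813665 -175.96473658504937 dir -179.7825015396881
FL [418.8 -27.4  50. ]
FE [ 402.8 -394.8   50. ]
fence near [530.8 -31.9  75. ]
fence far [ 517.8 -351.1   75. ]
stop462 [ 444.9 -350.3   50. ]
stop462R [ 513.5 -352.9   50. ]
stop70 [ 446.1 -343.8   70. ]
[ 476.03593587 -122.7357581   504.99786565]
```

The zero line at (534,-328) against the index line (521,-327)–(533,-327) leaves the wheel within about 0.03 rad of zero. I check the head pointer from the earlier viewpoint.

{"fn": "move_arm", "kwargs": {
  "rows": [
    [[84,20,0,0,1],[84,22.5,60,0,1],[84,22.5,122,0,1],[84,22.5,122,0,1],[84,22.5,122,0,1]]
  ]
}}

```text
time_s: 19.1
eef_pos: [557.4, -224.8, 252.2]
ee_rot: [0.005, 1.0, -0.018, 0.002]
force: [0.3, -0.3, 1.5]
grip_width: 1.001
```

Run:
```python
from h import *
import pickle
w=shot("wrist","w8.png",(250,290,350,365),8); pickle.dump(w,open("w8.pkl","wb")); print(tool()[0],w["xyz"])
for z in (192,200,208): print(z,((proj(w,[488+80,-327-3+35,z])-[250,290])*8).round(1))
```

```text
[ 557.51777666 -224.84803381  252.89484574] [ 559.74581115 -149.58887439  385.81130751]
192 [355.1 209. ]
200 [360.  262.9]
208 [365.2 320.4]
```

View pics/w8.png

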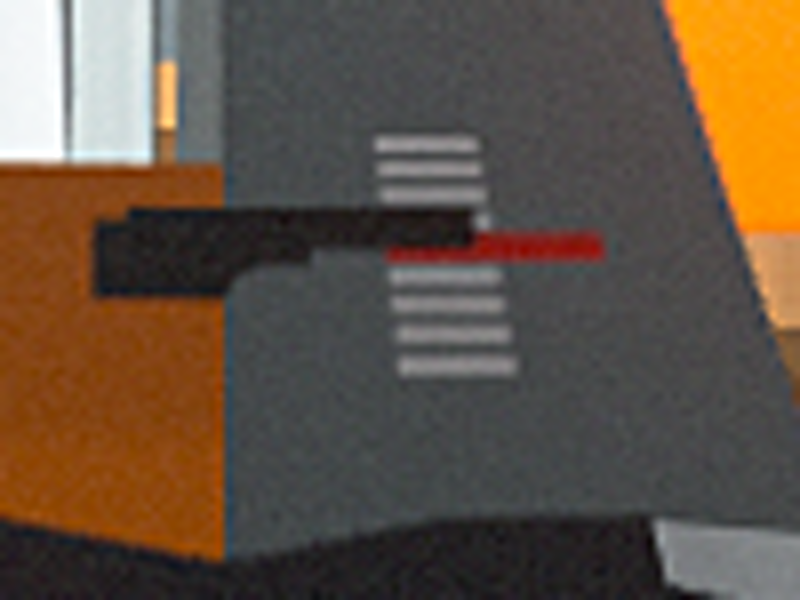

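The pointer's apparent offset is -2.7 mm, which is its parallax. It moved 2.7 mm from before, matching 2.1 rad, so a wrong turn count is ruled out. I now locate the padlocks in the top view.

```bash
cat > pad.py <<'E'
from h import *
def find(c,near=None):
    """padlock tops: brass core blobs (small, brass hue) inside grey rings, top camera"""
    g=cv2.cvtColor(c["color"],cv2.COLOR_BGR2GRAY); k=4
    G=cv2.resize(g,None,fx=k,fy=k,interpolation=cv2.INTER_CUBIC)
    ci=cv2.HoughCircles(G,cv2.HOUGH_GRADIENT,1.5,60,param1=120,param2=28,minRadius=36,maxRadius=50)
    out=[]
    for u,v,r in (ci[0] if ci is not None else []):
        u,v=(u+.5)/k-.5,(v+.5)/k-.5; p=pix2z(c,u,v,38)
        if 250<p[0]<720 and -20<p[1]<480:
            hsv=cv2.cvtColor(c["color"],cv2.COLOR_BGR2HSV)[int(v)-8:int(v)+9,int(u)-8:int(u)+9].reshape(-1,3)
            out.append((p[:2].round(1),(round(u),round(v)),r/k,hsv.mean(0).round()))
    return out
E
python3 - <<'E'
from pad import *
c=eyes.capture("top")
for o in find(c): print(*o)
to([452,101,150],np.radians(87.6))
E
```

```text
[596.2 345. ] (182, 184) 10.425 [ 89.  47. 113.]
[318.4 305.8] (195, 283) 10.6125 [111.  67. 117.]
[456.9  98.7] (270, 232) 9.7125 [ 85.  49. 122.]
[423.6 214. ] (228, 245) 10.8375 [ 87.  48. 117.]
[436.9 350.5] (179, 240) 9.375 [ 89.  45. 111.]
[526.3 257.2] (213, 208) 11.25 [ 25. 250. 186.]
[353.6 428.7] (152, 270) 11.1375 [ 94.  91. 109.]
shift [-117.6 -322.8   98.8] roll -14.941226315716227 cur yaw deg -2.0
```

{"fn": "move_arm", "kwargs": {
  "rows": [
    [[-15,-50,0,-1.5,1],[-35,-100,0,-3,1],[-55,-150,0,-5,1],[-75,-210,40,-7,1],[-95,-270,80,-9,1],[-114,-320,103,-11,1],[-114,-320,103,-13,1],[-114,-320,103,-15,1],[-114,-320,103,-15,1],[-114,-320,103,-15,1],[-114,-320,103,-15,1]]
  ]
}}

```text
time_s: 20.58
eef_pos: [456.2, 97.9, 146.9]
ee_rot: [0.007, 0.721, 0.693, -0.001]
force: [0.2, 0.1, -0.3]
grip_width: 1.0
```

```bash
cat >> pad.py <<'E'
def wfind(c,guess,z=38):
    """refine padlock top centre in the wrist picture near a world guess: brass core centroid"""
    u,v=proj(c,[*guess,z]); n=60; u0,v0=int(max(u-n,0)),int(max(v-n,0))
    h=cv2.cvtColor(c["color"][v0:v0+2*n,u0:u0+2*n],cv2.COLOR_BGR2HSV)
    G=cv2.GaussianBlur(cv2.cvtColor(c["color"],cv2.COLOR_BGR2GRAY),(5,5),0)[v0:v0+2*n,u0:u0+2*n]
    f=cam(c)[0]; r=30*f/(cam(c)[1][2]-z)
    ci=cv2.HoughCircles(G,cv2.HOUGH_GRADIENT,1.2,200,param1=100,param2=15,minRadius=int(r*.9),maxRadius=int(r*1.12))
    for a,b,rr in (ci[0] if ci is not None else []): print("circle",(round(a+u0),round(b+v0)),round(float(rr),1),"expect r",round(r,1),pix2z(c,a+u0,b+v0,z)[:2].round(1))
E
python3 - <<'E'
from pad import *
c=shot("wrist","w9.png"); print(tool()[0],sense()["joints"].round(2)); wfind(c,(455,99.5)); print(proj(c,[455,99.5,38]))
E
```

```text
[455.97979903  97.91433051 146.5745699 ] [-0.03  0.28  1.8  -0.01  1.05 -1.56]
circle (280, 206) 33.7 expect r 37.2 [451.6  98.7]
[281.51134758 209.86677336]
```

View pics/w9.png

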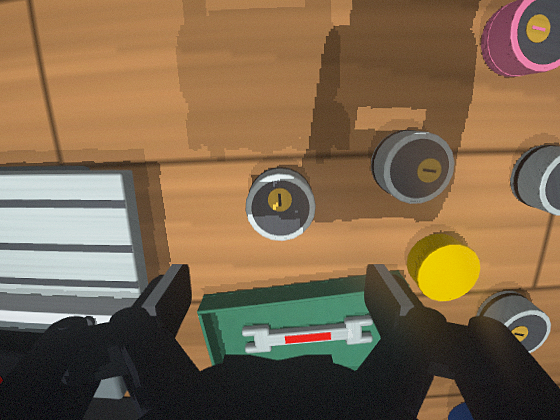

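Run:
```python
from h import *
print(tool()); to([452,98.5,15],np.radians(87.6))
```

```text
(array([455.97979903,  97.91433051, 146.5745699 ]), array([[ 0.03807321,  0.99924905,  0.00719429],
       [ 0.99922234, -0.03799634, -0.01053524],
       [-0.01025397,  0.00758981, -0.99991862]]))
shift [  1.8  -5.  131.5] roll 0.03632061944431127 cur yaw deg 87.8
```

{"fn": "move_arm", "kwargs": {
  "rows": [
    [[1.8,-5,60,0,1],[1.8,-5,110,0,1],[1.8,-5,131,0,1],[1.8,-5,131,0,1],[1.8,-5,131,0,-1],[1.8,-5,131,0,-1],[1.8,-5,131,0,-1],[1.8,-5,131,0,-1],[1.8,-5,131,0,-1],[1.8,-5,131,0,-1]]
  ],
  "squeeze": 80
}}

```text
time_s: 21.88
eef_pos: [453.0, 98.5, 17.3]
ee_rot: [0.007, 0.72, 0.693, 0.0]
force: [-0.5, -0.2, 8.0]
grip_width: 0.677
```

{"fn": "move_arm", "kwargs": {
  "rows": [
    [[0,0,-30,0,-1],[0,0,-80,0,-1],[0,0,-120,0,-1],[0,0,-120,0,-1]]
  ]
}}

```text
time_s: 22.38
eef_pos: [453.0, 99.9, 140.1]
ee_rot: [0.01, 0.72, 0.693, 0.002]
force: [-0.8, -0.4, -5.3]
grip_width: 0.678
```

```bash
cat >> pad.py <<'E'
O=np.array([489.,-325.]); TH=-0.042
def eng(x,y): return O+np.array([x*np.cos(TH)-y*np.sin(TH),x*np.sin(TH)+y*np.cos(TH)])
def ine(p): d=np.array(p[:2])-O; return np.array([d[0]*np.cos(TH)+d[1]*np.sin(TH),-d[0]*np.sin(TH)+d[1]*np.cos(TH)])
YAW=np.pi/2+TH
E
python3 - <<'E'
from pad import *
print(sense()["force"],sense()["grip_width"],ine(tool()[0]),tool()[0]); to([*eng(-5,125),130],YAW); to([*eng(-5,125),69],YAW)
E
```

```text
[-0.80786523 -0.4446796  -5.31303978] 0.6776106163993136 [-53.81709416 422.97408095] [452.99005452  99.86072613 140.0706581 ]
shift [-298.    47.5   13.9] roll 0.0342837193966145 cur yaw deg 87.8
shift [-297.4   46.5   74.9] roll 0.0342837193966145 cur yaw deg 87.8
```

{"fn": "move_arm", "kwargs": {
  "rows": [
    [[-50,8,0,0,-1],[-100,16,0,0,-1],[-150,24,5,0,-1],[-200,32,5,0,-1],[-250,40,10,0,-1],[-298,47,14,0,-1],[-298,47,14,0,-1],[-298,47,40,0,-1],[-298,47,60,0,-1],[-298,47,70,0,-1],[-298,47,74,0,-1],[-298,47,74,0,-1]]
  ]
}}

```text
time_s: 23.88
eef_pos: [489.9, -200.4, 70.1]
ee_rot: [0.01, 0.72, 0.693, 0.002]
force: [0.1, -0.5, -3.4]
grip_width: 0.678
```

Run:
```python
from pad import *
t,M=tool(); print(sense()["force"],sense()["grip_width"],ine(t),t,M[:,2]); to([*eng(0,100),t[2]],YAW)
```

```text
[ 0.13406709 -0.48356876 -3.36259446] 0.677621212498697 [ -4.36113163 124.53689233] [ 489.87172615 -200.38981938   70.10790536] [ 0.017064   -0.01093283 -0.99979463]
shift [-24.6   4.3   0.3] roll 0.03597384142694585 cur yaw deg 87.8
```

{"fn": "move_arm", "kwargs": {
  "rows": [
    [[0,0,2.5,0,-1],[0,2,2.5,0,-1],[0,4,2.5,0,-1],[0,6,2.5,0,-1],[0,7.5,2.5,0,-1],[0,7.5,2.5,0,-1]]
  ]
}}

```text
time_s: 24.62
eef_pos: [493.7, -200.3, 67.4]
ee_rot: [0.005, 0.72, 0.694, -0.001]
force: [-26.7, -1.3, 9.9]
grip_width: 0.676
```

Run:
```python
from pad import *
t,M=tool(); print(sense()["force"],sense()["grip_width"],ine(t),t)
```

```text
[-26.67293625  -1.34164516   9.91980885] 0.6761816304382018 [ -0.58661362 124.74449771] [ 493.65163239 -200.34088024   67.37257265]
```

Fence contact came at engraver x = -0.6, which confirms the seat estimate. I ease off, slide along the fence, release and lift.

{"fn": "move_arm", "kwargs": {
  "rows": [
    [[0,-0.7,-0.5,0,-1],[-10,-0.7,-0.5,0,-1],[-20,-0.7,-0.5,0,-1],[-29,-0.7,-0.5,0,-1],[-29,-0.7,-0.5,0,-1],[-29,-0.7,-0.5,0,0.7],[-29,-0.7,-0.5,0,0.7],[-29,-0.7,-0.5,0,0.7],[-29,-0.7,-0.5,0,0.7],[-29,-0.7,-30,0,0.7],[-29,-0.7,-65,0,0.7],[-29,-0.7,-65,0,0.7]]
  ]
}}

```text
time_s: 26.12
eef_pos: [488.8, -228.7, 134.0]
ee_rot: [0.003, 0.721, 0.693, -0.002]
force: [-22.2, 1.8, 5.5]
grip_width: 0.852
```

Run:
```python
from pad import *
t,M=tool(); print(sense()["force"],sense()["grip_width"],ine(t),t,M[:,2]); to([*eng(-1,195),t[2]],YAW)
```

```text
[-22.18374056   1.77376084   5.51175622] 0.8524507888929802 [-4.21839782 96.17929506] [ 488.82366514 -228.72840198  134.02641083] [ 0.00120325 -0.0076244  -0.99997021]
shift [98.8  3.4 -0.7] roll 0.014871806339165435 cur yaw deg 87.7
```

Run:
```python
from pad import *
print(sense()["force"],sense()["wrist_torque"]); c=shot("scene","s2.png",(60,120,300,300),3)
```

```text
[-22.18374056   1.77376084   5.51175622] [-0.21806264  2.09851528 -1.38756691]
```

View pics/s2.png

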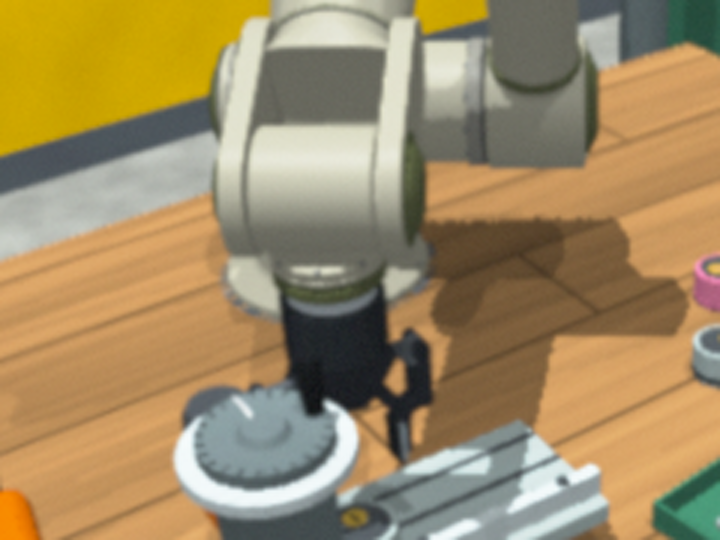

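The gripper's left linkage seems to be snagging something on the head's side: the wrench puts the contact about 63 mm to -y at z ≈ 190. I ease it off in -x, then move away in +y.

{"fn": "move_arm", "kwargs": {
  "rows": [
    [[0,-4,0,0,0.7],[0,-8,0,0,0.7],[0,-10,0,0,0.7],[20,-10,0,0,0.7],[60,-6,0,0,1],[99,4,0,0,1],[99,4,0,0,1],[99,4,0,0,1]]
  ]
}}

```text
time_s: 27.18
eef_pos: [496.8, -129.5, 132.4]
ee_rot: [0.003, 0.721, 0.693, -0.002]
force: [0.4, -0.5, -0.3]
grip_width: 1.0
```

Run:
```python
from pad import *
import pickle
t,M=tool(); print(sense()["force"],sense()["wrist_torque"],ine(t),t,M[:,2]); w=eyes.capture("wrist"); pickle.dump(w,open("w10.pkl","wb"))
wfind(w,eng(-1,95),88); print(proj(w,[*eng(-1,95),88]))
c=eyes.capture("scene")
cv2.imwrite("pics/x1.png",np.hstack([cv2.resize(w["color"],(400,300)),cv2.resize(c["color"][200:360,90:250],(400,400),interpolation=cv2.INTER_CUBIC)[:300]]))
print([proj(c,[578+r*np.cos(a),-328+r*np.sin(a),280]).round(1) for r,a in ((0,0),(40,np.radians(177.6)))])
```

```text
[ 0.43450512 -0.54923841 -0.29846268] [-0.02626016  0.03296832 -0.005879  ] [ -0.45720849 195.61152986] [ 496.75646377 -129.54177704  132.41280849] [ 0.00102362 -0.00721396 -0.99997346]
circle (133, 228) 51.4 expect r 50.5 [ 483.9 -223.3]
[125.14484188 239.64295015]
[array([146.9, 263.9]), array([138.5, 253.4])]
```

View pics/x1.png

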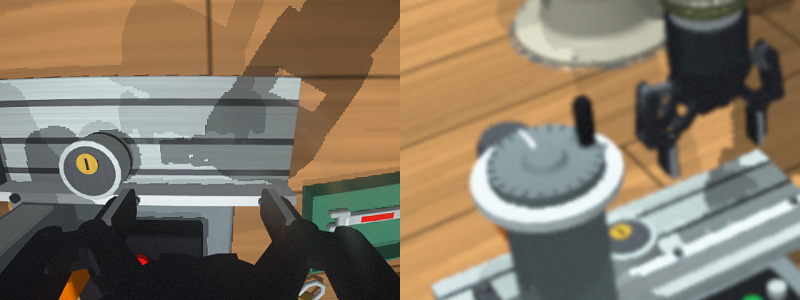

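The padlock is on the table at y ≈ 101 mm and slightly off the fence. The zero line still matches the index in the scene view: (136,251) seen, (138,253) predicted. The wide-open linkage reaches too far to work near the head, so I push with the fingers as a narrow cradle (about 24 mm opening) with the jaws across the row.

Run:
```python
from pad import *
to([*eng(-3,170),132],TH); to([*eng(-3,170),63],TH)
```

```text
shift [-24.8  -2.5   0.5] roll -14.989410434058412 cur yaw deg 87.7
shift [-24.3  -2.6  69.5] roll -14.989410434058412 cur yaw deg 87.7
```

{"fn": "move_arm", "kwargs": {
  "rows": [
    [[-10,-2,0,1.7,-0.44],[-24,-2,0,3.4,-0.44],[-24,-2,0,5.1,-0.44],[-24,-2,0,6.8,-0.44],[-24,-2,0,8.5,-0.44],[-24,-2,0,10.2,-0.44],[-24,-2,0,11.9,-0.44],[-24,-2,0,13.6,-0.44],[-24,-2,0,15,-0.44],[-24,-2,0,15,-0.44],[-24,-2,30,15,-0.44],[-24,-2,50,15,-0.44]]
  ]
}}

```text
time_s: 28.78
eef_pos: [493.3, -154.8, 81.6]
ee_rot: [0.003, 1.0, -0.019, 0.0]
force: [0.7, -0.7, 0.0]
grip_width: 0.278
```

Run:
```python
from pad import *
t,M=tool(); print(sense()["force"],sense()["grip_width"],ine(t),t,M[:,2]); w=eyes.capture("wrist"); wfind(w,eng(-5,100),88); cv2.imwrite("pics/w11.png",w["color"])
for x,y in ((-3,170),(-3,138),(-3,85)): print(x,y); to([*eng(x,y),64],TH)
```

```text
[ 0.68625826 -0.74839257  0.00418937] 0.2781523059197937 [ -2.82938042 170.18927923] [ 493.31896314 -154.84200661   81.55514902] [ 3.78037994e-04 -6.85006862e-03 -9.99976467e-01]
-3 170
shift [ 0.9  0.6 15.4] roll 0.03560977021033435 cur yaw deg -2.2
-3 138
shift [ 0.8 32.6 15.5] roll 0.03560977021033435 cur yaw deg -2.2
-3 85
shift [ 0.6 85.6 15.8] roll 0.03560977021033435 cur yaw deg -2.2
```

{"fn": "move_arm", "kwargs": {
  "rows": [
    [[0.8,0,16,0,-0.44],[0.8,15,16,0,-0.44],[0.8,28,16,0,-0.44],[0.8,36,16,0,-0.44],[0.8,44,16,0,-0.44],[0.8,52,16,0,-0.44],[0.8,60,16,0,-0.44],[0.8,68,16,0,-0.44],[0.8,76,16,0,-0.44],[0.7,82,16,0,-0.44],[0.7,84,16,0,-0.44],[0.7,84,16,0,-0.44]]
  ]
}}

```text
time_s: 30.32
eef_pos: [489.7, -238.5, 63.7]
ee_rot: [0.003, 1.0, -0.019, -0.001]
force: [-1.2, -0.5, -0.2]
grip_width: 0.28
```

Run:
```python
from pad import *
t,M=tool(); print(sense()["force"],sense()["grip_width"],ine(t),t)
```

```text
[-1.24712869 -0.50621831 -0.24249682] 0.28030538631340807 [-2.92579879 86.42064519] [ 489.70538145 -238.53271919   63.74476132]
```

{"fn": "move_arm", "kwargs": {
  "rows": [
    [[0,-20,0,0,-0.44],[0,-40,-40,0,-0.44],[-10,-80,-80,0,-0.44],[-20,-140,-90,-1.5,1],[-30,-200,-90,-3,1],[-45,-260,-90,-4.7,1],[-60,-320,-90,-6.4,1],[-83,-380,-90,-8,1],[-83,-430,-90,-9.7,1],[-83,-450,-90,-11.4,1],[-83,-450,-90,-13.2,1],[-83,-450,-90,-15,1]]
  ]
}}

```text
time_s: 31.82
eef_pos: [423.1, 215.9, 151.4]
ee_rot: [0.001, 0.718, 0.696, -0.003]
force: [-0.8, 0.5, -0.6]
grip_width: 1.0
```

Run:
```python
from pad import *
t,M=tool(); print(t,sense()["joints"].round(2)); w=eyes.capture("wrist"); wfind(w,(423.6,214)); print(proj(w,[423.6,214,38]))
T=eyes.capture("top"); cv2.imwrite("pics/t4.png",T["color"])
for o in find(T): print(*o)
to([423.6,214,17],YAW)
```

```text
[423.06828399 215.92024701 151.38445721] [ 0.23  0.3   1.76 -0.01  1.08 -1.31]
circle (277, 210) 32.5 expect r 36.4 [422.4 213.8]
[276.85482638 211.76286333]
[599.5 348.2] (181, 182) 9.13125 [ 83.  52. 114.]
[439.  350.5] (179, 239) 9.225 [ 38.  32. 116.]
shift [ -0.8   0.7 134.5] roll 0.039346811403052205 cur yaw deg 87.8
```

{"fn": "move_arm", "kwargs": {
  "rows": [
    [[-1.5,-0.6,60,0,1],[-1.5,-0.6,110,0,1],[-1.5,-0.6,134,0,1],[-1.5,-0.6,134,0,1],[-1.5,-0.6,134,0,-1],[-1.5,-0.6,134,0,-1],[-1.5,-0.6,134,0,-1],[-1.5,-0.6,134,0,-1],[-1.5,-0.6,134,0,-1],[-1.5,-0.6,134,0,-1]]
  ]
}}

```text
time_s: 33.17
eef_pos: [423.0, 213.8, 19.2]
ee_rot: [0.001, 0.721, 0.693, -0.002]
force: [-2.5, 0.8, 7.9]
grip_width: 0.678
```

{"fn": "move_arm", "kwargs": {
  "rows": [
    [[0,0,-30,0,-1],[0,0,-80,0,-1],[0,0,-115,0,-1],[0,0,-115,0,-1]]
  ]
}}

```text
time_s: 33.67
eef_pos: [424.0, 214.7, 136.7]
ee_rot: [0.003, 0.721, 0.693, 0.001]
force: [0.2, 0.6, -4.6]
grip_width: 0.678
```

Run:
```python
from pad import *
print(sense()["force"],sense()["grip_width"],tool()[0]); to([*eng(-5,150),130],YAW); to([*eng(-5,150),69],YAW)
```

```text
[ 0.22220042  0.56001094 -4.63898235] 0.6782777517612041 [423.98217288 214.66749908 136.65645119]
shift [-386.7   81.6    8.2] roll 0.02470286737060777 cur yaw deg 87.7
shift [-386.5   81.2   69.2] roll 0.02470286737060777 cur yaw deg 87.7
```

{"fn": "move_arm", "kwargs": {
  "rows": [
    [[-55,12,0,0,-1],[-110,24,0,0,-1],[-165,36,0,0,-1],[-220,47,0,0,-1],[-275,58,0,0,-1],[-330,70,5,0,-1],[-387,81,8,0,-1],[-387,81,8,0,-1],[-387,81,40,0,-1],[-387,81,60,0,-1],[-387,81,68,0,-1],[-387,81,70,0,-1]]
  ]
}}

```text
time_s: 35.17
eef_pos: [490.0, -174.8, 69.2]
ee_rot: [0.003, 0.721, 0.693, 0.001]
force: [-7.5, 4.3, 21.9]
grip_width: 0.677
```

Run:
```python
from pad import *
t,M=tool(); print(sense()["force"],sense()["grip_width"],ine(t),t,M[:,2])
```

```text
[-7.46781693  4.31443526 21.91349931] 0.6773652439434624 [ -5.27384015 150.06648904] [ 490.03175037 -174.84441398   69.16100201] [ 0.00505766 -0.00275117 -0.99998343]
```

{"fn": "move_arm", "kwargs": {
  "rows": [
    [[0,0,-0.5,0,-1],[0,0,-0.5,0,0.7],[0,0,-0.5,0,0.7],[0,0,-0.5,0,0.7],[0,0,-0.5,0,0.7],[0,0,-30,0,0.7],[0,0,-65,0,0.7],[0,0,-65,0,0.7]]
  ]
}}

```text
time_s: 36.17
eef_pos: [490.8, -175.3, 136.4]
ee_rot: [0.005, 0.721, 0.693, 0.001]
force: [0.4, -0.4, -0.6]
grip_width: 0.851
```

{"fn": "move_arm", "kwargs": {
  "rows": [
    [[20,1,0,1.7,0.7],[40,1,0,3.4,-0.44],[58,1,0,5.1,-0.44],[58,1,0,6.8,-0.44],[58,1,0,8.5,-0.44],[58,1,0,10.2,-0.44],[58,1,0,11.9,-0.44],[58,1,0,13.6,-0.44],[58,1,0,15,-0.44],[58,1,0,15,-0.44],[58,1,30,15,-0.44],[58,1,50,15,-0.44]]
  ]
}}

```text
time_s: 37.67
eef_pos: [494.0, -117.4, 84.7]
ee_rot: [0.002, 1.0, -0.018, 0.004]
force: [-0.2, -0.4, -0.7]
grip_width: 0.277
```

Run:
```python
from pad import *
t,M=tool(); print(sense()["force"],sense()["grip_width"],ine(t),t,M[:,2]); w=eyes.capture("wrist"); 
for y in (150,48): wfind(w,eng(-5,y),88)
cv2.imwrite("pics/w12.png",w["color"])
for x,y in ((-4,150),(-4,100)): print(x,y); to([*eng(x,y),64],TH)
```

```text
[-0.23599193 -0.3773891  -0.74374165] 0.2774033337344779 [ -3.72189579 207.63418149] [ 493.99945842 -117.39265127   84.71548129] [ 0.00801265 -0.0047756  -0.99995649]
circle (277, 398) 75.0 expect r 69.0 [ 490.8 -197. ]Traceback (most recent call last):
  File "<stdin>", line 3, in <module>
  File "pad.py", line 17, in wfind
    h=cv2.cvtColor(c["color"][v0:v0+2*n,u0:u0+2*n],cv2.COLOR_BGR2HSV)
cv2.error: OpenCV(4.12.0) /io/opencv/modules/imgproc/src/color.cpp:199: error: (-215:Assertion failed) !_src.empty() in function 'cvtColor'
```

{"fn": "move_arm", "kwargs": {
  "rows": [
    [[0,0,20.5,0,-0.44],[0,8,20.5,0,-0.44],[0,18,20.5,0,-0.44],[0,27,20.5,0,-0.44],[0,36,20.5,0,-0.44],[0,45,20.5,0,-0.44],[0,54,20.5,0,-0.44],[0,61,20.5,0,-0.44],[0,68,20.5,0,-0.44],[0,75,20.5,0,-0.44],[0,82,20.5,0,-0.44],[0,88,20.5,0,-0.44]]
  ]
}}

```text
time_s: 39.22
eef_pos: [489.9, -205.4, 62.3]
ee_rot: [0.001, 1.0, -0.018, 0.002]
force: [0.2, 3.3, 1.5]
grip_width: 0.279
```

Run:
```python
from pad import *
t,M=tool(); print(sense()["force"],sense()["grip_width"],ine(t),t)
c=eyes.capture("scene"); print([proj(c,[*eng(0,y),88]).round(0) for y in (0,60)]); cv2.imwrite("pics/s5.png",cv2.resize(c["color"][240:360,80:240],None,fx=5,fy=5,interpolation=cv2.INTER_CUBIC))
```

```text
[0.23862236 3.28476152 1.48166828] 0.27912908131553194 [ -4.16792589 119.554075  ] [ 489.8555447  -205.37635477   62.27808496]
[array([142., 311.]), array([166., 301.])]
```

{"fn": "move_arm", "kwargs": {
  "rows": [
    [[0,5,0,0,-0.44],[0,9,0,0,-0.44],[0,13,0,0,-0.44],[0,16,0,0,-0.44],[0,18,0,0,-0.44],[0,18,0,0,-0.44]]
  ]
}}

```text
time_s: 40.02
eef_pos: [489.2, -224.4, 62.3]
ee_rot: [0.002, 1.0, -0.018, 0.002]
force: [-0.1, 0.5, -0.8]
grip_width: 0.283
```

Run:
```python
from pad import *
t,M=tool(); print(sense()["force"],ine(t),t)
```

```text
[-0.10128141  0.4544566  -0.84375676] [ -4.02186628 100.51891688] [ 489.2022339  -224.40085904   62.34544835]
```

{"fn": "move_arm", "kwargs": {
  "rows": [
    [[0,1.5,0,0,-0.44],[0,3,0,0,-0.44],[0,3.5,0,0,-0.44],[0,4,0,0,-0.44]]
  ]
}}

```text
time_s: 40.52
eef_pos: [489.0, -226.2, 62.3]
ee_rot: [0.0, 1.0, -0.018, 0.002]
force: [1.1, 16.5, 5.5]
grip_width: 0.282
```

Run:
```python
from pad import *
t,M=tool(); print(sense()["force"],ine(t),t)
```

```text
[ 1.06922035 16.45259621  5.47264325] [-4.14370334 98.6815594 ] [ 489.00335795 -226.23148056   62.29337086]
```

{"fn": "move_arm", "kwargs": {
  "rows": [
    [[0,0,0,0,-0.44],[1.5,0,0,0,-0.44],[3,0,0,0,-0.44],[3,1.5,0,0,-0.44],[3,1.5,0,0,-0.44],[3,-20,0,0,-0.44],[3,-40,-40,0,-0.44],[3,-70,-80,0,-0.44],[3,-90,-120,0,-0.44],[3,-90,-160,0,-0.44],[3,-90,-160,0,-0.44]]
  ]
}}

```text
time_s: 41.9
eef_pos: [495.7, -136.3, 225.2]
ee_rot: [0.002, 1.0, -0.018, 0.005]
force: [-0.3, -0.3, -1.3]
grip_width: 0.28
```

Run:
```python
from pad import *
import pickle
t,M=tool(); print(t,ine(t)); w=eyes.capture("wrist"); pickle.dump(w,open("w13.pkl","wb")); c=eyes.capture("scene")
for y in (0,60): print(proj(w,[*eng(0,y),88]))
wfind(w,eng(-1,60),88)
T=eyes.capture("top")
a=cv2.resize(w["color"][150:400,130:400],(432,400)); b=cv2.resize(c["color"][255:345,95:185],(368,368),interpolation=cv2.INTER_CUBIC)
cv2.imwrite("pics/x2.png",np.hstack([a,cv2.copyMakeBorder(b,0,32,0,0,cv2.BORDER_CONSTANT)]))
for o in find(T): print(*o)
```

```text
[ 495.73702955 -136.300635    225.16152729] [ -1.19195511 188.81582869]
[276.53120566 362.24632546]
[276.75636879 318.39458002]
circle (276, 328) 29.7 expect r 33.2 [ 489.8 -277.7]
[318.4 303.8] (196, 283) 9.6375 [111.  67. 119.]
[440.  352.6] (179, 239) 10.575 [ 89.  46. 112.]
[524.2 257.2] (213, 209) 10.65 [ 26. 252. 188.]
[597.4 349.3] (181, 183) 9.525 [ 85.  50. 115.]
```

View pics/x2.png

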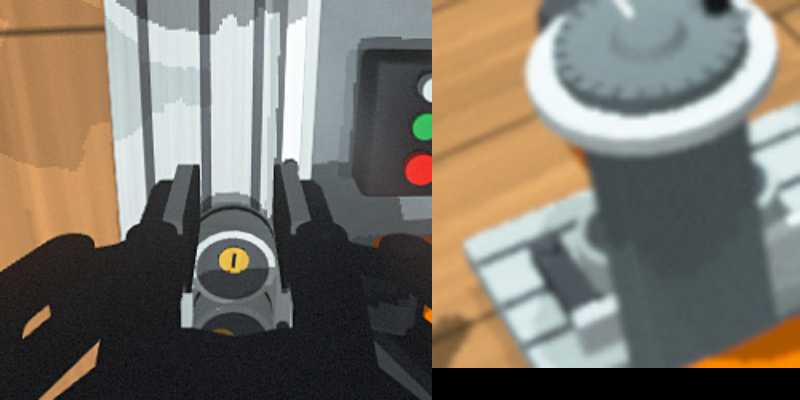

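The core of padlock 2 is at full-frame pixel (276,313), in line with the fence. Padlock 1 is partly hidden behind the gripper, near (270,357). That was my last picture view, so I check its offset numerically.

Run:
```python
from pad import *
import pickle
w=pickle.load(open("w13.pkl","rb")); im=w["color"]; h=cv2.cvtColor(im,cv2.COLOR_BGR2HSV)
m=((h[...,0]>12)&(h[...,0]<32)&(h[...,1]>110)&(h[...,2]>60)).astype(np.uint8); m[:295]=0; m[:,:240]=0; m[:,310:]=0
n,l,s,ct=cv2.connectedComponentsWithStats(m)
for i in range(1,n):
    if s[i][4]>8: print(s[i],ct[i].round(1),pix2z(w,*ct[i],88)[:2].round(1),"eng",ine(pix2z(w,*ct[i],88)).round(1))
g=cv2.cvtColor(im,cv2.COLOR_BGR2GRAY)
for v in (330,336,340,344,348,352,355): print(v,' '.join(str(x) for x in g[v,240:320:2]))
```

```text
[267 304  19  17 230] [275.7 312.2] [ 490.7 -257.1] eng [-1.1 67.9]
[264 355  12   5  31] [269.8 357.1] [ 481.7 -317.1] eng [-7.6  7.5]
330 26 27 71 37 31 136 110 140 142 70 56 63 61 61 55 62 63 60 59 58 58 61 62 60 56 50 70 112 105 107 108 112 129 41 52 89 26 33 41 28
336 28 14 184 191 196 143 46 94 95 90 112 134 129 131 110 80 59 53 51 56 70 94 105 107 106 91 96 99 88 58 110 113 124 128 127 128 53 23 34 29
340 26 34 194 192 196 136 82 90 96 100 96 93 92 93 89 91 96 92 98 96 96 97 92 99 97 97 97 97 95 80 113 119 123 125 125 125 120 12 33 32
344 30 3 198 191 195 132 94 94 96 94 95 105 101 101 108 109 107 107 104 108 108 110 108 107 105 96 97 102 91 94 90 120 125 123 129 128 120 18 28 31
348 33 9 199 188 193 140 88 98 106 107 108 87 43 43 46 46 46 51 41 46 51 47 48 42 80 114 107 103 92 93 105 121 120 125 133 118 137 25 28 25
352 16 7 199 188 198 120 100 109 108 53 45 50 48 46 42 46 48 46 42 45 44 49 41 48 47 36 57 106 104 99 97 111 38 34 37 94 141 25 27 30
355 25 19 37 31 32 24 61 81 47 50 41 44 51 61 60 60 39 44 50 44 50 42 42 52 49 48 53 53 119 93 78 69 35 24 31 31 30 29 31 30
```

Run:
```python
from pad import *
import pickle
w=pickle.load(open("w13.pkl","rb")); im=w["color"]; g=cv2.cvtColor(im,cv2.COLOR_BGR2GRAY)
for y in (90,85,60,35,30,25,0): print(y,proj(w,[*eng(-1,y),88]).round(1))
print("stop z70",proj(w,[*eng(0,-30),70]).round(1))
print('col 280 rows 280-358:',' '.join(str(x) for x in g[280:359,283]))
```

```text
90 [275.9 294.2]
85 [275.9 298.3]
60 [275.8 318.4]
35 [275.7 337.4]
30 [275.7 341.1]
25 [275.7 344.7]
0 [275.7 362.2]
stop z70 [276.3 370.2]
col 280 rows 280-358: 35 36 88 110 100 107 106 103 99 101 99 99 95 97 97 181 242 231 235 242 113 91 104 101 105 101 90 126 195 191 187 187 182 187 191 192 191 168 69 53 60 63 56 60 58 58 61 58 57 56 57 58 59 49 47 56 107 110 101 97 95 98 108 110 115 108 68 41 46 48 52 46 46 45 45 49 51 42 49
```

The rings of padlocks 1 and 2 meet at row 341, which is engraver y ≈ 30, and both x offsets are about -1 to -2 mm. So both are seated. Next is padlock 3.

{"fn": "move_arm", "kwargs": {
  "rows": [
    [[-10,-60,0,-1.7,1],[-18,-120,0,-3.4,1],[-27,-180,0,-5.1,1],[-36,-240,0,-6.8,1],[-45,-300,20,-8.5,1],[-55,-360,40,-10.2,1],[-64,-420,60,-11.9,1],[-74,-470,75,-13.5,1],[-74,-485,75,-15,1],[-74,-485,75,-15,1],[-74,-485,75,-15,1],[-74,-485,75,-15,1]]
  ]
}}

```text
time_s: 43.55
eef_pos: [438.3, 350.4, 146.3]
ee_rot: [0.001, 0.721, 0.693, 0.001]
force: [-0.6, 0.2, 0.2]
grip_width: 0.996
```

Run:
```python
from pad import *
t,M=tool(); print(t,sense()["joints"].round(2)); w=eyes.capture("wrist"); wfind(w,(439,351.5)); print(proj(w,[439,351.5,38]))
for o in find(eyes.capture("top")): print(*o)
to([439,351.5,18],YAW)
```

```text
[438.2609362  350.39705111 146.26940804] [ 0.47  0.48  1.51 -0.    1.15 -1.07]
circle (281, 209) 34.9 expect r 37.2 [435.6 352.6]
[279.68066445 212.91227882]
[595.1 343.9] (182, 184) 9.375 [ 88.  47. 112.]
[319.4 306.9] (195, 283) 10.5375 [ 57.  57. 107.]
[523.1 258.2] (212, 209) 10.125 [ 26. 252. 185.]
shift [  0.8   0.4 128.4] roll 0.03752154871748476 cur yaw deg 87.8
```

{"fn": "move_arm", "kwargs": {
  "rows": [
    [[1.5,-1.3,60,0,1],[1.5,-1.3,105,0,1],[1.5,-1.3,128,0,1],[1.5,-1.3,128,0,1],[1.5,-1.3,128,0,-1],[1.5,-1.3,128,0,-1],[1.5,-1.3,128,0,-1],[1.5,-1.3,128,0,-1],[1.5,-1.3,128,0,-1],[1.5,-1.3,128,0,-1]]
  ]
}}

```text
time_s: 44.9
eef_pos: [438.4, 352.7, 20.4]
ee_rot: [0.001, 0.721, 0.693, 0.003]
force: [-0.3, 0.0, 5.0]
grip_width: 0.673
```

{"fn": "move_arm", "kwargs": {
  "rows": [
    [[0,0,-30,0,-1],[0,0,-80,0,-1],[0,0,-120,0,-1],[0,0,-120,0,-1]]
  ]
}}

```text
time_s: 45.4
eef_pos: [438.8, 353.1, 143.7]
ee_rot: [0.002, 0.721, 0.693, 0.006]
force: [0.1, -0.5, -5.3]
grip_width: 0.677
```

Run:
```python
from pad import *
print(sense()["force"],sense()["grip_width"],tool()[0]); to([*eng(-3,200),137],YAW); to([*eng(-3,200),69],YAW)
```

```text
[ 0.0991739  -0.54583181 -5.27204517] 0.6773243555449481 [438.79563178 353.10654111 143.71071989]
shift [-475.7   73.8    5. ] roll 0.03540840720716606 cur yaw deg 87.8
shift [-476.1   73.    73. ] roll 0.03540840720716606 cur yaw deg 87.8
```

{"fn": "move_arm", "kwargs": {
  "rows": [
    [[-60,9,0,0,-1],[-120,18,0,0,-1],[-180,27,0,0,-1],[-240,36,0,0,-1],[-300,46,0,0,-1],[-360,55,0,0,-1],[-420,65,5,0,-1],[-476,73,5,0,-1],[-476,73,5,0,-1],[-476,73,40,0,-1],[-476,73,64,0,-1],[-476,73,71,0,-1]]
  ]
}}

```text
time_s: 46.9
eef_pos: [493.3, -123.7, 70.3]
ee_rot: [0.0, 0.72, 0.694, 0.005]
force: [-13.2, 5.7, 39.9]
grip_width: 0.676
```

Run:
```python
from pad import *
t,M=tool(); print(sense()["force"],sense()["grip_width"],ine(t),t,M[:,2])
```

```text
[-13.22914385   5.65852675  39.90287208] 0.6760773031654748 [ -4.1814201  201.25548204] [ 493.27251273 -123.74643118   70.25811216] [ 0.00843493  0.00679734 -0.99994132]
```

{"fn": "move_arm", "kwargs": {
  "rows": [
    [[0,0,-1,0,-1],[0,0,-1,0,0.7],[0,0,-1,0,0.7],[0,0,-1,0,0.7],[0,0,-1,0,0.7],[0,0,-30,0,0.7],[0,0,-65,0,0.7],[0,0,-65,0,0.7]]
  ]
}}

```text
time_s: 47.9
eef_pos: [493.8, -124.8, 137.5]
ee_rot: [0.003, 0.72, 0.694, 0.006]
force: [0.4, 0.6, -1.2]
grip_width: 0.848
```

{"fn": "move_arm", "kwargs": {
  "rows": [
    [[20,1,0,1.7,0.7],[40,2,0,3.4,-0.44],[58,2,0,5.1,-0.44],[58,2,0,6.8,-0.44],[58,2,0,8.5,-0.44],[58,2,0,10.2,-0.44],[58,2,0,11.9,-0.44],[58,2,0,13.6,-0.44],[58,2,0,15,-0.44],[58,2,0,15,-0.44],[58,2,30,15,-0.44],[58,2,50,15,-0.44]]
  ]
}}

```text
time_s: 49.4
eef_pos: [498.1, -66.5, 86.4]
ee_rot: [-0.003, 1.0, -0.017, 0.006]
force: [0.1, 0.3, -0.4]
grip_width: 0.279
```

Run:
```python
from pad import *
t,M=tool(); print(sense()["force"],sense()["grip_width"],ine(t),t,M[:,2])
for x,y in ((-2,240),(-2,162)): print(x,y); to([*eng(x,y),64],TH)
```

```text
[ 0.07167888  0.27611214 -0.41565424] 0.27871919788639693 [ -1.73664414 258.6996366 ] [498.12707795 -66.45558532  86.39855024] [ 0.0116185   0.00497456 -0.99992013]
-2 240
shift [-0.7 18.8 22.3] roll 0.07716758085298168 cur yaw deg -1.9
-2 162
shift [-1.3 96.8 21.9] roll 0.07716758085298168 cur yaw deg -1.9
```

{"fn": "move_arm", "kwargs": {
  "rows": [
    [[-0.7,0,22,0,-0.44],[-0.7,8,22,0,-0.44],[-0.7,18,22,0,-0.44],[-0.7,28,22,0,-0.44],[-0.8,38,22,0,-0.44],[-0.8,48,22,0,-0.44],[-0.9,58,22,0,-0.44],[-1,67,22,0,-0.44],[-1,76,22,0,-0.44],[-1.2,84,22,0,-0.44],[-1.3,91,22,0,-0.44],[-1.3,95,22,0,-0.44]]
  ]
}}

```text
time_s: 50.9
eef_pos: [493.8, -161.7, 63.8]
ee_rot: [-0.003, 1.0, -0.017, 0.006]
force: [-0.8, 1.2, 1.1]
grip_width: 0.28
```

{"fn": "move_arm", "kwargs": {
  "rows": [
    [[0,2,0,0,-0.44],[0,4,0,0,-0.44],[0,5.5,0,0,-0.44],[0,7,0,0,-0.44]]
  ]
}}

```text
time_s: 51.4
eef_pos: [493.5, -166.4, 63.8]
ee_rot: [-0.005, 1.0, -0.017, 0.005]
force: [1.5, 19.9, 7.5]
grip_width: 0.277
```

Run:
```python
from pad import *
t,M=tool(); print(sense()["force"],sense()["grip_width"],ine(t),t,M[:,2])
```

```text
[ 1.46620201 19.8890344   7.51155267] 0.27697614273002813 [ -2.20753872 158.60868646] [ 493.45401455 -166.43849647   63.77136198] [ 0.01068113  0.00925133 -0.99990016]
```

{"fn": "move_arm", "kwargs": {
  "rows": [
    [[0,-25,0,0,-0.44],[0,-50,-50,0,-0.44],[0,-90,-95,0,-0.44],[10,-150,-95,-1.7,1],[20,-210,-95,-3.4,1],[30,-270,-95,-5.1,1],[40,-330,-95,-6.8,1],[52,-390,-95,-8.5,1],[64,-450,-95,-10.2,1],[76,-500,-95,-11.9,1],[85,-514,-95,-13.6,1],[85,-514,-95,-15,1]]
  ]
}}

```text
time_s: 52.9
eef_pos: [595.1, 344.5, 163.7]
ee_rot: [0.001, 0.717, 0.697, 0.007]
force: [-0.8, -0.3, -0.2]
grip_width: 0.999
```

Run:
```python
from pad import *
t,M=tool(); print(t,sense()["joints"].round(2)); w=eyes.capture("wrist"); wfind(w,(596,345)); print(proj(w,[596,345,38])); 
for o in find(eyes.capture("top")): print(*o)
to([596,345,18],YAW)
```

```text
[595.1210842  344.53377176 163.70881704] [ 0.35  0.73  1.04  0.    1.36 -1.19]
circle (278, 207) 31.8 expect r 34.8 [596.2 345. ]
[277.62087401 206.34324959]
[523.1 254. ] (214, 209) 9.7125 [ 25. 254. 176.]
shift [  0.2  -0.5 146.1] roll 0.08749634339690222 cur yaw deg 88.1
```

{"fn": "move_arm", "kwargs": {
  "rows": [
    [[0.2,0,60,0,1],[0.2,0,115,0,1],[0.2,0,145,0,1],[0.2,0,145,0,1],[0.2,0,145,0,-1],[0.2,0,145,0,-1],[0.2,0,145,0,-1],[0.2,0,145,0,-1],[0.2,0,145,0,-1],[0.2,0,145,0,-1]]
  ]
}}

```text
time_s: 54.25
eef_pos: [597.8, 345.4, 22.0]
ee_rot: [0.001, 0.719, 0.695, 0.009]
force: [0.3, -1.0, 6.4]
grip_width: 0.674
```

{"fn": "move_arm", "kwargs": {
  "rows": [
    [[0,0,-30,0,-1],[0,0,-80,0,-1],[0,0,-120,0,-1],[0,0,-120,0,-1]]
  ]
}}

```text
time_s: 54.75
eef_pos: [597.2, 344.7, 145.9]
ee_rot: [0.003, 0.719, 0.695, 0.012]
force: [0.1, 0.6, -5.0]
grip_width: 0.676
```

Run:
```python
from pad import *
print(sense()["force"],sense()["grip_width"],tool()); to([*eng(-3,252),140],YAW); to([*eng(-3,252),70],YAW)
```

```text
[ 0.09753807  0.55422348 -4.95393789] 0.6756522465433128 (array([597.21070914, 344.69688043, 145.86542594]), array([[ 0.03365376,  0.99920409,  0.02141523],
       [ 0.99934495, -0.03392837,  0.01259151],
       [ 0.01330807,  0.02097745, -0.99969137]]))
shift [-421.   -86.5   -1.6] roll 0.07961152775401248 cur yaw deg 88.1
shift [-421.9  -88.    68.4] roll 0.07961152775401248 cur yaw deg 88.1
```

{"fn": "move_arm", "kwargs": {
  "rows": [
    [[-58,-12,0,0,-1],[-116,-23,0,0,-1],[-174,-34,0,0,-1],[-232,-45,0,0,-1],[-290,-56,0,0,-1],[-348,-67,0,0,-1],[-406,-78,0,0,-1],[-452,-87,0,0,-1],[-452,-87,0,0,-1],[-452,-88,35,0,-1],[-452,-88,58,0,-1],[-452,-88,66,0,-1]]
  ]
}}

```text
time_s: 56.25
eef_pos: [494.8, -102.0, 71.8]
ee_rot: [0.001, 0.719, 0.695, 0.012]
force: [-17.0, 8.3, 53.1]
grip_width: 0.674
```

Run:
```python
from pad import *
t,M=tool(); print(sense()["force"],sense()["grip_width"],ine(t),t,M[:,2])
```

```text
[-16.96003564   8.28051751  53.10504801] 0.674198145695511 [ -3.60312249 223.0064615 ] [ 494.76357294 -102.03891463   71.75496494] [ 0.0185267   0.01396159 -0.99973088]
```

Padlock 4 is on the table at y = 223 with a bit too much press. I ease off, release and set the cradle.

{"fn": "move_arm", "kwargs": {
  "rows": [
    [[0,0,-1,0,-1],[0,0,-1,0,0.7],[0,0,-1,0,0.7],[0,0,-1,0,0.7],[0,0,-1,0,0.7],[0,0,-30,0,0.7],[0,0,-65,0,0.7],[0,0,-65,0,0.7]]
  ]
}}

```text
time_s: 57.25
eef_pos: [494.6, -103.5, 139.0]
ee_rot: [0.004, 0.719, 0.695, 0.012]
force: [0.6, 0.7, -0.9]
grip_width: 0.848
```

{"fn": "move_arm", "kwargs": {
  "rows": [
    [[20,1,0,1.7,0.7],[40,2,0,3.4,-0.44],[58,2,0,5.1,-0.44],[58,2,0,6.8,-0.44],[58,2,0,8.5,-0.44],[58,2,0,10.2,-0.44],[58,2,0,11.9,-0.44],[58,2,0,13.6,-0.44],[58,2,0,15,-0.44],[58,2,0,15,-0.44],[58,2,30,15,-0.44],[58,2,50,15,-0.44]]
  ]
}}

```text
time_s: 58.75
eef_pos: [499.2, -44.8, 88.3]
ee_rot: [-0.006, 1.0, -0.015, 0.011]
force: [0.8, 1.2, 0.3]
grip_width: 0.279
```

Run:
```python
from pad import *
t,M=tool(); print(sense()["force"],sense()["grip_width"],ine(t),t,M[:,2])
for x,y in ((-2,280),(-2,222)): print(x,y); to([*eng(x,y),64],TH)
```

```text
[0.82049252 1.16805311 0.31695452] 0.2786926833551493 [ -1.57320127 280.39142892] [499.20116414 -44.78978494  88.31722373] [ 0.02170764  0.01229617 -0.99968874]
-2 280
shift [-1.   0.7 24.3] roll 0.11972251242796443 cur yaw deg -1.7
-2 222
shift [-1.7 58.7 23.5] roll 0.11972251242796443 cur yaw deg -1.7
```

{"fn": "move_arm", "kwargs": {
  "rows": [
    [[-1,0,23,0,-0.44],[-1,6,23,0,-0.44],[-1.2,14,23,0,-0.44],[-1.3,22,23,0,-0.44],[-1.4,30,23,0,-0.44],[-1.5,37,23,0,-0.44],[-1.6,43,23,0,-0.44],[-1.7,48,23,0,-0.44],[-1.7,53,23,0,-0.44],[-1.8,57,23,0,-0.44]]
  ]
}}

```text
time_s: 60.0
eef_pos: [496.2, -101.7, 64.5]
ee_rot: [-0.006, 1.0, -0.015, 0.011]
force: [0.1, 1.9, 2.0]
grip_width: 0.28
```

{"fn": "move_arm", "kwargs": {
  "rows": [
    [[0,2,0,0,-0.44],[0,4,0,0,-0.44],[0,5.5,0,0,-0.44],[0,6.5,0,0,-0.44]]
  ]
}}

```text
time_s: 60.5
eef_pos: [495.9, -106.4, 64.5]
ee_rot: [-0.008, 1.0, -0.015, 0.01]
force: [1.5, 16.8, 5.1]
grip_width: 0.281
```

Run:
```python
from pad import *
t,M=tool(); print(sense()["force"],sense()["grip_width"],ine(t),t,M[:,2])
```

```text
[ 1.47477896 16.84016344  5.09026873] 0.2813438299456907 [ -2.27821069 218.69719992] [ 495.90638055 -106.40000594   64.47477585] [ 0.02114197  0.01573081 -0.99965272]
```

{"fn": "move_arm", "kwargs": {
  "rows": [
    [[0,-25,0,0,-0.44],[0,-50,-50,0,-0.44],[-20,-100,-110,0,-0.44],[-50,-160,-150,0,-0.44],[-90,-220,-180,0,-0.44],[-130,-280,-200,0,-0.44],[-150,-330,-200,0,-0.44],[-150,-350,-200,0,-0.44],[-150,-350,-200,0,-0.44]]
  ]
}}

```text
time_s: 61.62
eef_pos: [350.7, 247.4, 267.6]
ee_rot: [-0.008, 1.0, -0.012, 0.011]
force: [0.8, -0.2, -0.7]
grip_width: 0.282
```

Run:
```python
from pad import *
print(tool()[0],sense()["time_s"])
c=eyes.capture("top"); im=c["color"]; h=cv2.cvtColor(im,cv2.COLOR_BGR2HSV)
G=cv2.resize(cv2.cvtColor(im,cv2.COLOR_BGR2GRAY),None,fx=4,fy=4,interpolation=cv2.INTER_CUBIC)
ci=cv2.HoughCircles(G[740:1040,1240:1840],cv2.HOUGH_GRADIENT,1.5,60,param1=100,param2=18,minRadius=36,maxRadius=52)
for a,b,r in ci[0]:
    u,v=(a+1240+.5)/4-.5,(b+740+.5)/4-.5; print("disc?",(round(u,1),round(v,1)),r/4,ine(pix2z(c,u,v,88)).round(1))
print("expected px",[proj(c,[*eng(-1,y),88]).round(1) for y in (60,120,180)])
# brass cores on the table
m=((h[...,0]>10)&(h[...,0]<32)&(h[...,1]>90)&(h[...,2]>70)).astype(np.uint8); m[:195]=0;m[250:]=0;m[:,:320]=0;m[:,422:]=0
n,l,s,ct=cv2.connectedComponentsWithStats(m)
for i in range(1,n): 
    if s[i][4]>3: print("core",s[i][4],ct[i].round(1),ine(pix2z(c,*ct[i],88)).round(1))
# wheel: white line angle by polar scan about the wheel centre
hub=np.array([578,-328]); g=cv2.cvtColor(im,cv2.COLOR_BGR2GRAY)
sc=[]
for a in range(0,360,2):
    vals=[]
    for r in range(20,40,2):
        u,v=proj(c,[hub[0]+r*np.cos(np.radians(a)),hub[1]+r*np.sin(np.radians(a)),280]); vals.append(cv2.getRectSubPix(g,(1,1),(float(u),float(v)))[0,0])
    sc.append(np.mean(vals))
sc=np.array(sc); i=np.argsort(-sc)[:6]; print("line deg",i*2,sc[i].round(),"median",np.median(sc))
# spanner stripe, tin, brush
m=(((h[...,0]<8)|(h[...,0]>172))&(h[...,1]>120)&(h[...,2]>80)).astype(np.uint8); m[:150]=0;m[210:]=0;m[:,:222]=0;m[:,:][:,300:]=0
v,u=np.nonzero(m); print("stripe",len(u),pix2z(c,u.mean(),v.mean(),14).round(1))
for o in find(c): print(*o)
```

```text
[350.74008318 247.35133256 267.59066392] 61.625
disc? (np.float32(359.3), np.float32(215.6)) 11.1375 [ -0.9 181.7]
disc? (np.float32(381.1), np.float32(217.1)) 10.725 [ -3.1 122.5]
disc? (np.float32(403.2), np.float32(217.4)) 10.6875 [-2.2 61.7]
disc? (np.float32(440.3), np.float32(211.1)) 10.3125 [ 18.6 -41.9]
disc? (np.float32(339.8), np.float32(235.1)) 12.7875 [-55.  233.3]
disc? (np.float32(369.1), np.float32(198.7)) 11.9625 [ 45.8 155.9]
disc? (np.float32(364.9), np.float32(237.3)) 12.375 [-59.  165.5]
disc? (np.float32(337.9), np.float32(212.6)) 11.55 [  5.4 239.6]
disc? (np.float32(419.3), np.float32(231.3)) 12.7875 [-38.5  16.8]
disc? (np.float32(388.6), np.float32(236.2)) 12.375 [-54.1 101.3]
disc? (np.float32(440.3), np.float32(186.7)) 12.375 [ 86.  -42.2]
disc? (np.float32(446.3), np.float32(230.6)) 9.825 [-34.3 -59. ]
disc? (np.float32(324.4), np.float32(233.9)) 12.375 [-53.2 274.5]
disc? (np.float32(389.3), np.float32(198.3)) 9.45 [ 48.7 100.4]
disc? (np.float32(320.3), np.float32(198.3)) 11.1375 [ 42.4 288. ]
disc? (np.float32(364.2), np.float32(259.4)) 11.55 [-118.3  166.3]
disc? (np.float32(326.3), np.float32(259.1)) 12.7875 [-120.1  267.8]
expected px [array([403.8, 217. ]), array([382. , 216.3]), array([359.9, 215.6])]
core 15 [327. 195.] [ 52.  270.2]
core 50 [380.3 213.8] [  5.6 124.8]
core 52 [362.5 216.5] [ -3.1 173. ]
core 50 [400.6 216.6] [-0.1 68.9]
core 36 [330.5 248.7] [-92.2 257.4]
core 14 [352.5 249. ] [-91.3 198.4]
core 4 [364.5 249. ] [-90.3 166.1]
line deg [178 180 182 176 184 174] [164. 158. 151. 149. 139. 130.] median 111.1
stripe 41 [607.8 123.4  14. ]
[523.1 254. ] (214, 209) 9.675 [ 26. 254. 186.]
```

```bash
python3 -c "
from rig import ctrl,sense
print(ctrl.finish_job(), sense()['time_s'])"
```

```text
the job is handed in; nothing more can be done
the job is handed in; nothing more can be done
```

I handed the job in at about 62 s of robot time, with everything set as asked as far as I could measure. One bump near the head leaves the cutter check open.

- **Spanner:** it lies flat in the green tray, with its stripe measured at (608,123), the tray's centre.
- **Setting:** I wound the wheel down past zero, then up. The last movement was anticlockwise against about 4.7 N, so the slack is taken up. At the end the white line read 178°, against about 177.6° for the red index. The head pointer moved 2.7 mm between two looks, which fits the turn I made and rules out a whole-turn error.
- **Padlocks:** all four are in a closed row along the fence, each pushed until it met firm resistance. The last top view put padlocks 2 to 4 at about 62, 122 and 182 mm along, within about 3 mm of the fence.
- **First padlock:** it is hidden under the head from above. I last measured it from the wrist camera after pushing in the second, touching it and 1 to 2 mm off the fence. I did not look at it again after pushing in the last two.
- **Bystanders:** the yellow tin stayed within about 4 mm of its start. I did not measure the brush, but never worked near it.

**What went wrong:** while lifting off the first padlock, the open gripper linkage snagged with about 22 N beside the head. I freed it, and the wheel line had not moved. From the forces it seemed to be the side of the head rather than the cutter, but I could not measure that. I changed the pushing method afterwards to keep the gripper away from the head.

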